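# Scrub and hang the jam filling cups

### The arm

A 6-joint arm with a two-finger parallel gripper is mounted at the origin on the work surface. World frame = base frame: x ahead of the robot, y to its left, z up, the work surface at z = 0. Lengths are in m, angles in rad, forces in N, time in s.
With the tool pointing down it reaches from about 0.375 to 0.9 m from the base axis. Payload 3.1 kg.
Tool frame: the origin (TCP) lies on the centre line of the jaws, within the pads' length; the fingertips stand robot.tip_reach ahead of it and the grasp point (between the pads) is the TCP (robot.tip_reach is the distance from the TCP to the fingertips, in m); z points along the fingers, y is the direction in which the jaws open and shut (so a half turn about z gives the same grasp; the last joint's range is limited). The gripper opens to 87 mm and grips with 3 to 60 N. Pads are 19 mm wide; open, the fingers measure 117 mm over their backs; the gripper's body (75 mm by 190 mm) begins 51 mm behind the grasp point.
Start: joints at [-1.431, 0.527, 1.433, -0, 1.181, -0.178], TCP at [0.195, -0.594, 0.242] pointing down, gripper open.
Joint ranges: [-3.08, 3.08], [-0.75, 2.2], [0.22, 2.44], [-1.43, 4.57], [0, 2.65], [-2.85, 2.85]. Speed limits (rad/s): [2.79, 2.79, 3.14, 3.14, 3.14, 3.14].

### API

Orientations are given as a unit quaternion [x, y, z, w].
In Python, from rig import telemetry, viewer, robot gives the robot as it stands. The module is installed in compiled form; this text tells all that it offers.
- The arm moves only by the tool step_arm, never from a script. Its argument "targets" is a list of rows, each an object of numbers: "dx", "dy", "dz": the shift along the tool's x, y, z in m; "rx", "ry", "rz": the turn, a rotation vector about the tool's x, y, z in degrees. In form: [{"dx": .., "dy": .., "dz": .., "rx": .., "ry": .., "rz": ..}, ...]. A call has exactly 5 rows; each row is the pose to reach, as a shift and turn from the pose measured when the call began, along the tool's axes at that moment; what a row does not reach only later rows make up. A row lasts 1/8 s, in which the tool goes at most 62.5 mm and 10.7 degrees, less where a joint would pass 70% of its speed; a pose out of reach is approached as far as the arm can. A call with a gripper value outside its range is refused whole. "gripper" is the opening, from 0 (shut) to 1 (fully open), set as the call begins (left out, the last holds). The fingers move at their own pace and stop on an object; "force" is the grip in N (left out, the last holds). Time passes only in rows, so rows that repeat a pose let the fingers close, or fill a call up. It gives the time, the measured TCP pose, the force and the opening at its end, in the units of the state.
- telemetry.get_obs(): the state, without advancing time (a new reading comes with each control period).
- viewer.camera(name): name is "scene" or "top"; returns a dict with "img" (420x560x3 uint8, blue, green, red), "depth" (420x560 float32, m along the optical axis (not along the pixel's ray), 0 where there is no reading), "K" (3x3 intrinsics, pixels), "k1" (the pictures are not rectified: a ray, as slopes to the right and down, at radius r is drawn at 1 + k1 r^2 times it, then the intrinsics apply), "R" (3x3) and "t" (3): a world point X has camera coordinates R X + t. Camera axes: x right, y down, z forward; pixel columns grow to the right and rows downward; lengths in m; the calibration is good to about 2 mm. A picture is of the moment at which its call begins.
- robot.hand_in(): hands the job in, once; it reports no verdict.
The state is a dict: "time": time; "q": joint angles; "joint_velocities": joint speeds; "joint_torque": joint torques, N m; "position": TCP position; "tool_rot": TCP orientation; "ft_force": force on the tool from outside, world axes, zero at the start; "moment": the same for the moment, N m; "grip_width": finger opening in m.
Only numpy, scipy, OpenCV 4.12 (cv2) and the standard library are available. Lean on these libraries where they do the work, as an engineer would, in place of code of your own. Each camera call takes 0.05 s, during which the arm holds its last target.

### The job

Scrub the inside of every filling cup on the table with the bottle brush, palest jam first (yellow, then red, then blue; one of them may be missing): in each cup push the brush down to the bottom, draw it up to the brim and push it down to the bottom again. At the end the brush must stand in its holder again, head down, and every cup must hang still by its handle from a hook of the stand, one cup to a hook. Leave the jam jars where they are.

Things in the scene. Friction and masses are not known exactly. Their poses are not given: they have to be found in the camera images.
- cup_yellow: loose round aluminium filling cup with a yellow handle and band, 0.13-0.21 kg, standing upright, open at the top; may be absent. 68 mm outside diameter (grasp across the body), 100 mm high, wall 3.5 mm, inside diameter 61 mm, floor 5 mm thick. Origin: centre of its underside; z up, +x points to the handle, whose outermost point is x = 71.5 mm. Let go on a hook it swings to 45 deg, still in 3 s
- cup_yellow_handle (a point): centre of the opening of the yellow cup's handle, x = 49.5, z = 65 mm from the cup's origin; axes as the cup's. The handle is a rectangular loop of strap 14 mm wide (y), 6 mm thick in the x-z plane; its opening is x = 34 to 65.5, z = 36 to 94 mm; the hook passes through along y
- cup_yellow_in (a point): centre of the yellow cup's inside floor, 5 mm above its underside; axes as the cup's
- cup_red: loose round aluminium filling cup with a red handle and band, 0.13-0.21 kg, standing upright, open at the top; may be absent. 68 mm outside diameter (grasp across the body), 100 mm high, wall 3.5 mm, inside diameter 61 mm, floor 5 mm thick. Origin: centre of its underside; z up, +x points to the handle, whose outermost point is x = 71.5 mm. Let go on a hook it swings to 45 deg, still in 3 s
- cup_red_handle (a point): centre of the opening of the red cup's handle, x = 49.5, z = 65 mm from the cup's origin; axes as the cup's. The handle is a rectangular loop of strap 14 mm wide (y), 6 mm thick in the x-z plane; its opening is x = 34 to 65.5, z = 36 to 94 mm; the hook passes through along y
- cup_red_in (a point): centre of the red cup's inside floor, 5 mm above its underside; axes as the cup's
- cup_blue: loose round aluminium filling cup with a blue handle and band, 0.13-0.21 kg, standing upright, open at the top; may be absent. 68 mm outside diameter (grasp across the body), 100 mm high, wall 3.5 mm, inside diameter 61 mm, floor 5 mm thick. Origin: centre of its underside; z up, +x points to the handle, whose outermost point is x = 71.5 mm. Let go on a hook it swings to 45 deg, still in 3 s
- cup_blue_handle (a point): centre of the opening of the blue cup's handle, x = 49.5, z = 65 mm from the cup's origin; axes as the cup's. The handle is a rectangular loop of strap 14 mm wide (y), 6 mm thick in the x-z plane; its opening is x = 34 to 65.5, z = 36 to 94 mm; the hook passes through along y
- cup_blue_in (a point): centre of the blue cup's inside floor, 5 mm above its underside; axes as the cup's
- brush: loose bottle brush, 240 mm long, 0.09 kg, standing head down in its holder. White and blue round head (solid) 44 mm across (32 mm at its flat foot), 0 to 88 mm above the origin; 8 mm steel stem; blue block handle 24 mm (its x) by 18 mm (its y), 160 to 240 mm above the origin, gripped from above across the 18 mm. Origin: centre of the foot; z up along the brush
- brush_tip (a point): centre of the foot of the brush head (the same point as the brush's origin)
- holder: fixed grey open-topped round brush holder on a dark steel foot: 90 mm high, outside diameter 72 mm, inside diameter 64 mm, floor 6 mm thick; foot disc 100 mm across. Origin: centre of its underside, z up
- holder_in (a point): centre of the holder's inside floor, 6 mm above the table
- rack: fixed steel hook stand: base 100 x 400 x 14 mm; three 14 mm square posts at its y = 150, 0, -150 mm, 204 mm high, low cross-bar at 42-58 mm; on each post, axis at 187 mm height, a black 10 mm square arm set edge up (ridge at 194 mm) runs level along -x to 88 mm from the post's axis, ending in an upturned tip 8 mm thick, top at 210 mm (red bead). Origin: centre of the base's underside, z up
- hook0 (a point): resting place on the hook arm at y = +150 mm of the stand: on the arm's top ridge, 194 mm above the table, 50 mm out from the post's axis (30 mm inside the upturned tip); axes as the stand's: the arm points to -x
- hook1 (a point): resting place on the hook arm at the middle of the stand: on the arm's top ridge, 194 mm above the table, 50 mm out from the post's axis (30 mm inside the upturned tip); axes as the stand's: the arm points to -x
- hook2 (a point): resting place on the hook arm at y = -150 mm of the stand: on the arm's top ridge, 194 mm above the table, 50 mm out from the post's axis (30 mm inside the upturned tip); axes as the stand's: the arm points to -x
- jar_a: bystander: full dark plum jam jar with a brass lid, 68 mm across, 75 mm high, 0.3 kg, loose; origin at the centre of its underside
- jar_b: bystander: full dark plum jam jar with a brass lid, 68 mm across, 75 mm high, 0.3 kg, loose; origin at the centre of its underside
Things that resemble listed ones, but are neither listed nor needed, are in the scene too. What is shaped like the cup_yellow but green or purple is not meant. What is shaped like the cup_blue but green is not meant.

How it is judged:
By the outcome, as a careful person would: the job done as asked, in the order asked, and still so for the second after the job is handed in, with the robot touching nothing.
Of cup_yellow, cup_red, cup_blue only 2 to 3 are there at a start; the rules pass over those that are not, and their reading is None.
At some moment in a run one of cup_yellow, cup_red, cup_blue may be knocked a few centimetres aside while the robot is not near it.
It also fails if it takes over 210 s, if anything falls off the work surface, if the arm or the gripper's body presses on something with over 40 N, if the wrist force passes 120 N, or if a joint passes its speed limit or range.

## Working session

There is one attempt and no reset: what is moved stays moved. The work goes in short steps, Python scripts to look and compute and a tool call to move; the robot and the scene stay as the last step left them, time stands still between calls to the robot, and variables do not carry over. Pictures are saved under pics/ and viewed, and the job is handed in when it is done.

Besides the shell and the picture viewer there is one more tool, called as name(argument=value, ...) on one line, values as JSON. step_arm: Moves the arm, as the interface text tells. Its arguments: {"type":"object","properties":{"targets":{"type":"array"},"gripper":{"type":"number"},"force":{"type":"number"}},"required":["targets"]}

```bash
mkdir -p pics; ls
cat > h.py <<'E'
import numpy as np, cv2
from rig import telemetry, viewer, robot
from scipy.spatial.transform import Rotation as Ro
np.set_printoptions(precision=4,suppress=True)
def snap(name,fn=None):
    c=viewer.camera(name)
    if fn: cv2.imwrite('pics/'+fn,c['img'])
    return c
def rays(c,px):
    px=np.asarray(px,float).reshape(-1,2)
    K=c['K'];d=np.stack([(px[:,0]-K[0,2])/K[0,0],(px[:,1]-K[1,2])/K[1,1]],1)
    u=d.copy()
    for _ in range(20):
        r2=(u**2).sum(1,keepdims=True); u=d/(1+c['k1']*r2)
    v=np.c_[u,np.ones(len(u))]
    R=np.array(c['R']);t=np.array(c['t'])
    return -R.T@t, v@R, u   # origin, dirs world (z_cam=1)
def onplane(c,px,z):
    o,d,_=rays(c,px); s=(z-o[2])/d[:,2]; return o+s[:,None]*d
def cloud(c):
    h,w=c['depth'].shape
    xx,yy=np.meshgrid(np.arange(w),np.arange(h))
    o,d,_=rays(c,np.stack([xx.ravel(),yy.ravel()],1))
    P=o+d*c['depth'].ravel()[:,None]
    P[c['depth'].ravel()==0]=np.nan
    return P.reshape(h,w,3)
def project(c,X):
    X=np.asarray(X,float).reshape(-1,3)
    p=X@np.array(c['R']).T+np.array(c['t']);u=p[:,:2]/p[:,2:]
    u=u*(1+c['k1']*(u**2).sum(1,keepdims=True));K=c['K']
    return np.c_[u[:,0]*K[0,0]+K[0,2],u[:,1]*K[1,1]+K[1,2]]
def st():
    o=telemetry.get_obs()
    print('t',o['time'],'p',np.array(o['position']),'f',np.array(o['ft_force']),'g',o['grip_width'],'q',np.array(o['q']))
    print(Ro.from_quat(o['tool_rot']).as_matrix())
    return o
E
python3 - <<'E'
from h import *
o=st();print(robot.tip_reach)
for n in('scene','top'):
    c=snap(n,n+'0.png');print(n,c['K'],c['k1'],-np.array(c['R']).T@c['t'],c['R'])
E
```

```text
pics
t 0.0 p [ 0.1952 -0.593   0.2406] f [-0.5504  0.4774 -0.0362] g 0.08708845103138797 q [-1.4315  0.5284  1.4339 -0.      1.1814 -0.1785]
[[ 0.9499  0.3125 -0.0003]
 [ 0.3125 -0.9499  0.0021]
 [ 0.0004 -0.0021 -1.    ]]
0.019
scene [[434.6556   0.     273.3521]
 [  0.     434.6556 211.6061]
 [  0.       0.       1.    ]] 0.03357222872928639 [1.029  0.6617 1.128 ] [[-0.7399  0.6724 -0.0203]
 [ 0.522   0.5548 -0.6479]
 [-0.4244 -0.49   -0.7615]]
top [[546.4053   0.     271.1559]
 [  0.     546.4053 206.6701]
 [  0.       0.       1.    ]] -0.15913760912404326 [0.2746 0.0305 1.5787] [[-0.0075 -0.9998  0.0211]
 [-0.9916  0.0047 -0.129 ]
 [ 0.1288 -0.0218 -0.9914]]
```

View pics/scene0.png

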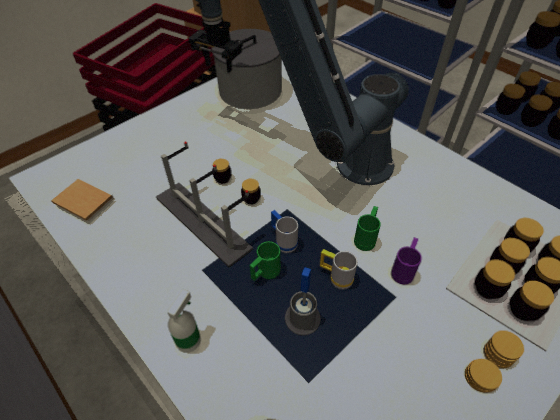

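View pics/top0.png

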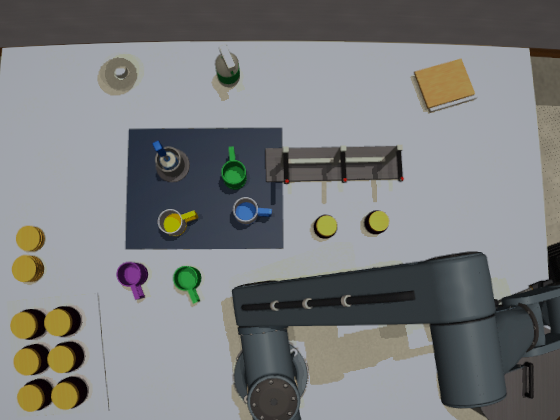

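The top view shows the yellow cup near (172,222) with its handle to the upper right, the blue cup near (246,211) with its handle to the right, and no red cup in sight. The green cup is close by at (234,175). The brush holder is at (172,163), the rack posts at x=287, 345 and 402, and the jars at (326,226) and (377,222). The scene view agrees.

```bash
cat >> h.py <<'E'
def circ(P,n=200,r=None):
    # algebraic LS circle
    A=np.c_[2*P[:,:2],np.ones(len(P))];b=(P[:,:2]**2).sum(1)
    s=np.linalg.lstsq(A,b,rcond=None)[0];return s[:2],np.sqrt(s[2]+s[0]**2+s[1]**2)
def circfit(P,R):
    from scipy.optimize import least_squares
    c0=(P[:,:2].max(0)+P[:,:2].min(0))/2
    s=least_squares(lambda c:np.hypot(*(P[:,:2]-c).T)-R,c0,loss='soft_l1',f_scale=.002)
    return s.x,np.sqrt(np.mean(s.fun**2))
E
python3 - <<'E'
from h import *
for n in('top','scene'):
    c=snap(n);P=cloud(c);h=cv2.cvtColor(c['img'],cv2.COLOR_BGR2HSV)
    for col,(a,b) in dict(yellow=(22,34),blue=(100,125),red=(0,8)).items():
        m=cv2.inRange(h,(a,130,60),(b,255,255))
        k,l,s,ce=cv2.connectedComponentsWithStats(m)
        for i in range(1,k):
            if s[i,4]>12:
                Q=P[l==i];print(n,col,s[i],np.nanmedian(Q,0),np.nanmin(Q,0),np.nanmax(Q,0))
c=snap('top');P=cloud(c)
# height map summary clusters in bands
for lo,hi,nm in((.092,.108,'rim100'),(.083,.0915,'rim90'),(.07,.08,'jars'),(.23,.26,'brushtop'),(.18,.215,'hooks')):
    m=((P[...,2]>lo)&(P[...,2]<hi)&(P[...,0]>.3)).astype(np.uint8)
    k,l,s,ce=cv2.connectedComponentsWithStats(m,connectivity=8)
    for i in range(1,k):
        if s[i,4]>15: Q=P[l==i];print(nm,s[i],Q.mean(0),Q.min(0),Q.max(0))
E
```

```text
top yellow [181 211  17  16 136] [0.4445 0.2253 0.0943] [ 0.4231  0.2052 -0.0048] [0.4562 0.253  0.1098]
top yellow [369 211  19  20 301] [ 0.4287 -0.3022  0.0741] [ 0.4025 -0.3276  0.0647] [ 0.4571 -0.2757  0.0839]
top yellow [163 213  18  19 260] [0.4333 0.2812 0.0236] [0.4075 0.2569 0.01  ] [0.4596 0.3064 0.0339]
top yellow [316 215  21  21 336] [ 0.4172 -0.1545  0.0744] [ 0.3901 -0.1859  0.0486] [ 0.4453 -0.1286  0.0835]
top yellow [ 16 226  25  25 466] [0.387  0.7033 0.0347] [0.352  0.6682 0.0202] [0.4225 0.7423 0.0451]
top yellow [ 12 256  24  26 501] [0.2993 0.7001 0.0615] [0.2627 0.6635 0.0458] [0.334  0.7372 0.0715]
top yellow [ 44 308  26  28 560] [0.1528 0.5809 0.1058] [0.1174 0.5471 0.034 ] [0.1893 0.6412 0.1135]
top yellow [ 11 312  25  27 524] [0.1423 0.6799 0.106 ] [0.107  0.6435 0.0953] [0.1784 0.716  0.1147]
top yellow [ 47 346  27  27 560] [0.0528 0.5718 0.1057] [0.0156 0.5339 0.0446] [0.0895 0.6305 0.1164]
top yellow [ 14 349  25  26 521] [0.0431 0.6698 0.106 ] [0.0041 0.6339 0.0744] [0.0779 0.7072 0.1147]
top yellow [ 51 382  27  27 555] [-0.0462  0.5613  0.1058] 
[... 2396 characters left out ...]
0  21 272] [ 0.4181 -0.1559  0.0748] [ 0.3899 -0.1831  0.0701] [ 0.4462 -0.129   0.0799]
brushtop [153 141  10  12  79] [0.6027 0.2854 0.2435] [0.5904 0.2744 0.2309] [0.617  0.2973 0.252 ]
hooks [219  45  16  25 215] [0.8605 0.1163 0.1931] [0.8285 0.0963 0.1803] [0.8974 0.1372 0.2036]
hooks [339 145   8  38 210] [ 0.5687 -0.1866  0.1929] [ 0.5191 -0.1953  0.1802] [ 0.6155 -0.1787  0.2113]
hooks [395 145   9  36 206] [ 0.5718 -0.3362  0.1933] [ 0.5227 -0.3451  0.1802] [ 0.6166 -0.3282  0.2109]
hooks [159 147   7  10  27] [0.5954 0.2812 0.1987] [0.5899 0.2747 0.1824] [0.6141 0.2894 0.2131]
hooks [283 146   7  38 210] [ 0.5651 -0.0391  0.1931] [ 0.5157 -0.0471  0.1812] [ 0.6112 -0.0315  0.213 ]
```

```bash
cat >> h.py <<'E'
def cups(verbose=True):
    out={}
    for n in('top','scene'):
        c=snap(n);P=cloud(c);h=cv2.cvtColor(c['img'],cv2.COLOR_BGR2HSV)
        m=((P[...,2]>.094)&(P[...,2]<.107)&(P[...,0]>.28)).astype(np.uint8)
        k,l,s,ce=cv2.connectedComponentsWithStats(m,connectivity=8)
        for col,(a,b) in dict(yellow=(20,36),blue=(98,128),red=(0,8)).items():
            cm=cv2.inRange(h,(a,110,50),(b,255,255))>0
            for i in range(1,k):
                L=l==i
                if s[i,4]<60 or (L&cm).sum()<15: continue
                if n=='scene' and not (L&cm).sum(): continue
                H=P[L&cm]
                cd=cv2.dilate(cm.astype(np.uint8),np.ones((3,3)))>0
                rim=P[L&~cd]
                if len(rim)<20: continue
                ctr,e=circfit(rim,.03225)
                far=H[np.hypot(*(H[:,:2]-ctr).T)>.036]
                if len(far)<5: continue
                d=np.median(far[:,:2],0)-ctr
                out[n,col]=(ctr,np.degrees(np.arctan2(d[1],d[0])))
                print(n,col,'ctr',ctr,'rms',e,'n',len(rim),'handle deg',out[n,col][1],'dist',np.hypot(*d))
    return out
E
python3 - <<'E'
from h import *
cups()
for n in('top','scene'):
    c=snap(n,f'{n}1.png');P=cloud(c)
    near=np.hypot(P[...,0]-.603,P[...,1]-.286)<.03
    Q=P[near&(P[...,2]>.238)&(P[...,2]<.255)]
    print(n,'brush top',len(Q),Q.mean(0),Q.min(0),Q.max(0),cv2.minAreaRect((Q[:,:2]*1000).astype(np.float32)))
    # side points per height
    for lo,hi in((.165,.2),(.2,.235),(.1,.15),(.07,.1)):
        Q=P[near&(P[...,2]>lo)&(P[...,2]<hi)];
        if len(Q): print(lo,len(Q),Q.mean(0))
    m=np.hypot(P[...,0]-.6,P[...,1]-.28)<.06
    Q=P[m&(P[...,2]>.086)&(P[...,2]<.094)]
    Q=Q[np.hypot(Q[:,0]-.6,Q[:,1]-.28)>.0]
    print('holder band',len(Q),circ(Q),circfit(Q,.034))
    Q=P[(P[...,0]>.48)&(P[...,0]<.62)&(P[...,1]<-.02)&(P[...,1]>-.37)&(P[...,2]>.185)&(P[...,2]<.198)]
    for y in(-.039,-.187,-.336):
        q=Q[abs(Q[:,1]-y)<.03]
        if len(q)<4: continue
        print('hook',y,len(q),q[:,0].min(),q[:,0].max(),np.polyfit(q[:,0],q[:,1],1),q[:,2].mean())
    big=cv2.resize(c['img'][120:270,120:290] if n=='top' else c['img'][180:350,190:390],None,fx=4,fy=4,interpolation=cv2.INTER_CUBIC)[:600,:800]
    cv2.imwrite(f'pics/{n}1z.png',big)
E
```

```text
top yellow ctr [0.4289 0.2737] rms 0.0010872271675767616 n 24 handle deg -70.09928717252521 dist 0.05478428253972611
top blue ctr [0.4605 0.068 ] rms 0.0011808016234033693 n 62 handle deg -93.42993175091758 dist 0.05333321877915304
scene yellow ctr [0.4319 0.2728] rms 0.0013523872591737782 n 108 handle deg -71.28705967269484 dist 0.05420251100822565
scene blue ctr [0.4631 0.0684] rms 0.0017250034535358121 n 108 handle deg -95.22210315115917 dist 0.05331322984999584
top brush top 70 [0.603  0.286  0.2447] [0.5908 0.2749 0.2381] [0.6165 0.2974 0.2511] ((603.44287109375, 286.35601806640625), (26.544118881225586, 17.090160369873047), 27.59395980834961)
0.165 21 [0.5952 0.2823 0.1841]
0.2 33 [0.5967 0.2805 0.2192]
0.1 12 [0.6012 0.2875 0.1163]
0.07 174 [0.6012 0.2853 0.0846]
holder band 139 (array([0.6037, 0.2846]), np.float64(0.02655239648562958)) (array([0.6055, 0.2869]), np.float64(0.013230399983145447))
hook -0.039 151 0.5159994278756568 0.6100370736110652 [ 0.0196 -0.0502] 0.19069648406881998
hook -0.187 148 0.5188399408367849 0.6128824214535863 [ 0.0076 -0.1911] 0.19060981607499006
hook -0.336 141 0.5225259632822602 0.617207108053232 [ 0.0284 -0.352 ] 0.19097340661230505
scene brush top 79 [0.6088 0.2871 0.2462] [0.5932 0.2742 0.238 ] [0.6206 0.2968 0.2513] ((607.1503295898438, 285.9012145996094), (25.331281661987305, 17.27271270751953), 23.35459327697754)
0.165 53 [0.6133 0.2917 0.1852]
0.2 68 [0.6139 0.2911 0.2177]
0.1 32 [0.6087 0.2867 0.1255]
0.07 259 [0.6055 0.2894 0.0861]
holder band 219 (array([0.606 , 0.2828]), np.float64(0.028115485539731408)) (array([0.6051, 0.2822]), np.float64(0.01118513063804213))
hook -0.039 113 0.5187784845772563 0.612274554611024 [ 0.0292 -0.0543] 0.19269077341166302
hook -0.187 100 0.519057800088602 0.6160921220066601 [ 0.0344 -0.207 ] 0.19258853539825346
hook -0.336 85 0.5241421019486454 0.617419784645265 [ 0.0294 -0.3531] 0.19218616666817337
```

View pics/top1z.png

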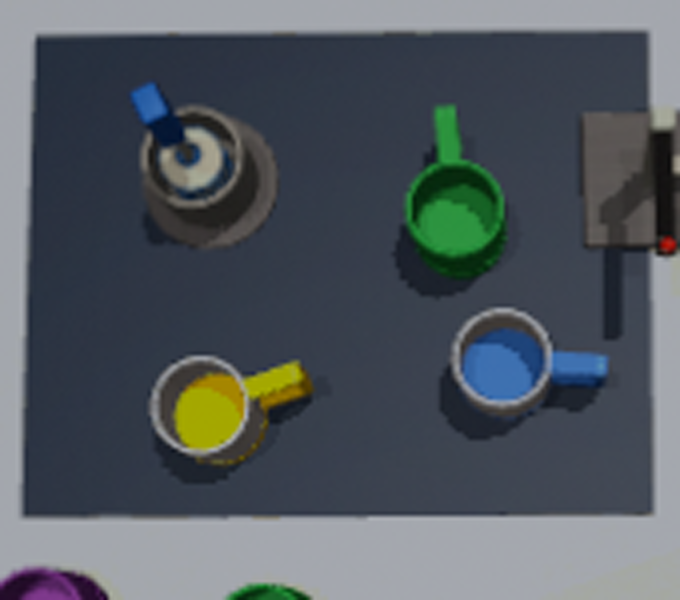

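View pics/scene1z.png

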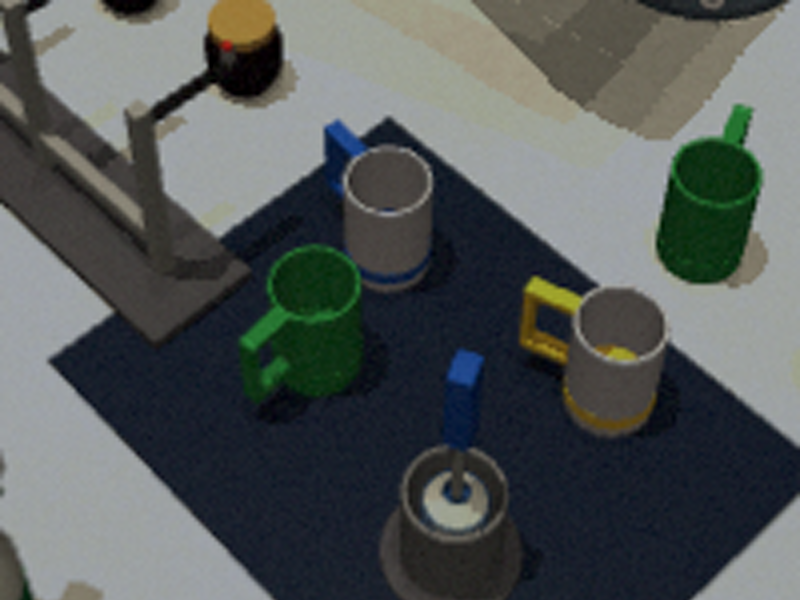

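The zooms show both cups upright and empty, with no red cup. The brush stands straight in its holder, block at zoom (150,103), and the hook beads are clear. Next I move to above the brush.

```bash
cat >> h.py <<'E'
def to(x,y,z,yaw=None):
    o=telemetry.get_obs();R=Ro.from_quat(o['tool_rot']).as_matrix();p=np.array(o['position'])
    s=R.T@(np.array([x,y,z])-p)
    cur=np.degrees(np.arctan2(R[1,0],R[0,0]))
    if yaw is None: yaw=cur
    Rt=Ro.from_euler('z',yaw,degrees=True).as_matrix()@np.diag([1.,-1,-1])
    rv=(Ro.from_matrix(R.T@Rt)).as_rotvec(degrees=True)
    print('t %.2f'%o['time'],'p',p,'yawx %.1f'%cur,'shift',s,'dist %.3f'%np.linalg.norm(s),'turn',rv,'f',np.array(o['ft_force']),'g %.4f'%o['grip_width'],'q',np.array(o['q']))
E
python3 -c "
from h import *
to(.605,.286,.34,25.5)"
```

```text
t 0.45 p [ 0.1953 -0.5936  0.2415] yawx 18.2 shift [ 0.664  -0.7076 -0.0984] dist 0.975 turn [-0.0109 -0.0014 -7.2933] f [ 0.1579 -0.1293 -0.036 ] g 0.0871 q [-1.4315  0.5276  1.4328 -0.      1.1814 -0.1785]
```

step_arm(targets=[{"dx": 0.0,"dy": 0,"dz": -0.06},{"dx": 0.03,"dy": -0.03,"dz": -0.1},{"dx": 0.07,"dy": -0.075,"dz": -0.1},{"dx": 0.11,"dy": -0.12,"dz": -0.1},{"dx": 0.15,"dy": -0.16,"dz": -0.1}], gripper=1)

```text
invalid input
```

step_arm(targets=[{"dx": 0.04,"dy": -0.045,"dz": 0},{"dx": 0.08,"dy": -0.09,"dz": 0},{"dx": 0.12,"dy": -0.13,"dz": 0},{"dx": 0.16,"dy": -0.175,"dz": 0},{"dx": 0.2,"dy": -0.22,"dz": 0}])

```text
invalid input
```

step_arm(targets=[{"dx": 0.04,"dy": -0.045,"dz": 0},{"dx": 0.08,"dy": -0.09,"dz": 0},{"dx": 0.12,"dy": -0.13,"dz": 0},{"dx": 0.16,"dy": -0.17,"dz": 0},{"dx": 0.2,"dy": -0.215,"dz": 0}])

```text
invalid input
```

```bash
python3 -c "
from h import *
to(.605,.286,.34,25.5)"
```

```text
t 0.45 p [ 0.1953 -0.5936  0.2415] yawx 18.2 shift [ 0.664  -0.7076 -0.0984] dist 0.975 turn [-0.0109 -0.0014 -7.2933] f [ 0.1579 -0.1293 -0.036 ] g 0.0871 q [-1.4315  0.5276  1.4328 -0.      1.1814 -0.1785]
```

step_arm(targets=[{"dx": 0.0,"dy": 0,"dz": -0.06,"rx": 0,"ry": 0,"rz": 0},{"dx": 0.03,"dy": -0.03,"dz": -0.1,"rx": 0,"ry": 0,"rz": 0},{"dx": 0.07,"dy": -0.075,"dz": -0.1,"rx": 0,"ry": 0,"rz": 0},{"dx": 0.11,"dy": -0.12,"dz": -0.1,"rx": 0,"ry": 0,"rz": 0},{"dx": 0.15,"dy": -0.16,"dz": -0.1,"rx": 0,"ry": 0,"rz": 0}], gripper=1)

```text
time: 1.08
position: [0.2882, -0.3928, 0.3418]
tool_rot: [0.987, 0.158, 0.0, 0.0]
ft_force: [1.5, -0.4, 0.7]
grip_width: 0.087
```

step_arm(targets=[{"dx": 0.04,"dy": -0.045,"dz": 0,"rx": 0,"ry": 0,"rz": -2},{"dx": 0.08,"dy": -0.09,"dz": 0,"rx": 0,"ry": 0,"rz": -4},{"dx": 0.12,"dy": -0.13,"dz": 0,"rx": 0,"ry": 0,"rz": -6},{"dx": 0.16,"dy": -0.175,"dz": 0,"rx": 0,"ry": 0,"rz": -7},{"dx": 0.2,"dy": -0.22,"dz": 0,"rx": 0,"ry": 0,"rz": -7}])

```text
time: 1.7
position: [0.4102, -0.1197, 0.3422]
tool_rot: [0.976, 0.218, 0.001, 0.001]
ft_force: [0.7, -0.2, -0.1]
grip_width: 0.0869
```

```bash
python3 -c "
from h import *
to(.605,.286,.34,25.5)"
```

```text
t 1.70 p [ 0.4102 -0.1197  0.3422] yawx 25.2 shift [ 0.3487 -0.2844  0.0022] dist 0.450 turn [ 0.0895 -0.0689 -0.3482] f [ 0.6841 -0.2109 -0.0817] g 0.0869 q [-0.5467  0.1267  1.756   0.0002  1.2569  0.585 ]
```

step_arm(targets=[{"dx": 0.045,"dy": -0.035,"dz": 0,"rx": 0,"ry": 0,"rz": 0},{"dx": 0.09,"dy": -0.075,"dz": 0,"rx": 0,"ry": 0,"rz": 0},{"dx": 0.135,"dy": -0.11,"dz": 0,"rx": 0,"ry": 0,"rz": 0},{"dx": 0.18,"dy": -0.145,"dz": 0,"rx": 0,"ry": 0,"rz": 0},{"dx": 0.225,"dy": -0.185,"dz": 0,"rx": 0,"ry": 0,"rz": 0}])

```text
time: 2.33
position: [0.5361, 0.1451, 0.3424]
tool_rot: [0.976, 0.218, 0.001, 0.001]
ft_force: [0.3, -0.8, -0.2]
grip_width: 0.0869
```

step_arm(targets=[{"dx": 0.045,"dy": -0.035,"dz": 0,"rx": 0,"ry": 0,"rz": 0},{"dx": 0.085,"dy": -0.07,"dz": 0,"rx": 0,"ry": 0,"rz": 0},{"dx": 0.115,"dy": -0.095,"dz": 0,"rx": 0,"ry": 0,"rz": 0},{"dx": 0.122,"dy": -0.1,"dz": 0,"rx": 0,"ry": 0,"rz": 0},{"dx": 0.122,"dy": -0.1,"dz": 0,"rx": 0,"ry": 0,"rz": 0}])

```text
time: 2.95
position: [0.6037, 0.2872, 0.342]
tool_rot: [0.976, 0.218, 0.001, 0.001]
ft_force: [-1.1, -0.1, 0.2]
grip_width: 0.0868
```

Run:
```python
from h import *
to(.605,.286,.222,25.5)
for n in('top','scene'):
    c=snap(n,f'{n}2.png')
cups()
```

```text
t 2.95 p [0.6037 0.2872 0.342 ] yawx 25.2 shift [0.0005 0.0013 0.12  ] dist 0.120 turn [ 0.1601 -0.0364 -0.3249] f [-1.1338 -0.0966  0.1729] g 0.0868 q [ 0.2784  0.5042  1.1877 -0.0027  1.4486  1.4101]
top blue ctr [0.4606 0.0679] rms 0.0010866495776968499 n 59 handle deg -94.68725707829094 dist 0.05339834180376255
```

View pics/scene2.png

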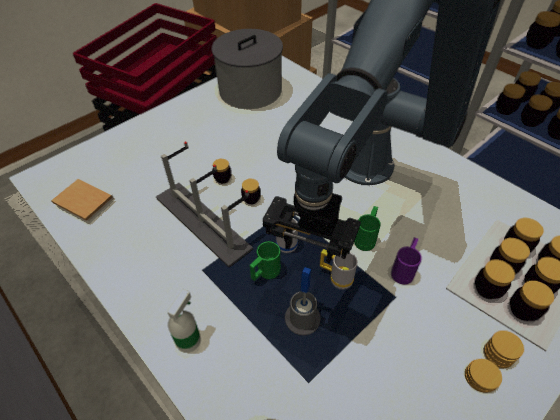

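Run:
```python
from h import *
c=snap('scene','scene3.png')
o=st()
p=np.array(o['position']);print(project(c,[p,p+[0,0,-.019],p+[0,0,.051],[.605,.286,.246]]),o['joint_velocities'])
```

```text
t 3.2 p [0.6039 0.2862 0.3428] f [-0.0131  0.2529  0.4333] g 0.0874008928574388 q [ 0.2767  0.5025  1.1884 -0.0023  1.4484  1.4104]
[[ 0.9059  0.4235  0.0028]
 [ 0.4235 -0.9059 -0.0016]
 [ 0.0019  0.0026 -1.    ]]
[[308.5964 247.0686]
 [308.2484 252.0259]
 [309.5858 232.9984]
 [306.5354 271.1321]] [ 0.0021  0.0015 -0.0066  0.0019  0.0005  0.0003]
```

View pics/scene3.png

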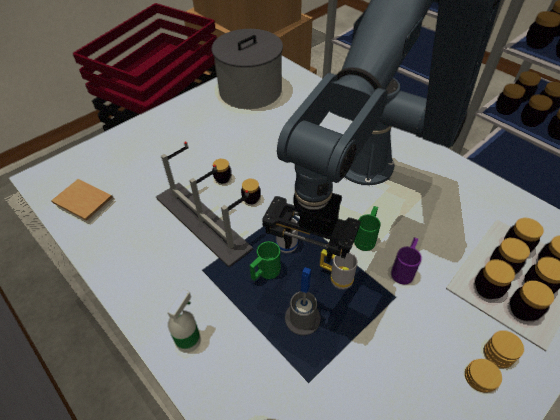

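The TCP projects to (308,247) in this view, between the fingers and in line with the brush block at (306,271). I descend and grip.

step_arm(targets=[{"dx": 0.001,"dy": 0,"dz": 0.03,"rx": 0,"ry": 0,"rz": 0},{"dx": 0.001,"dy": 0,"dz": 0.06,"rx": 0,"ry": 0,"rz": 0},{"dx": 0.001,"dy": 0,"dz": 0.09,"rx": 0,"ry": 0,"rz": 0},{"dx": 0.001,"dy": 0,"dz": 0.12,"rx": 0,"ry": 0,"rz": 0},{"dx": 0.001,"dy": 0,"dz": 0.12,"rx": 0,"ry": 0,"rz": 0}])

```text
time: 3.82
position: [0.6033, 0.2851, 0.2204]
tool_rot: [0.976, 0.216, -0.002, 0.001]
ft_force: [-0.0, -0.8, -0.0]
grip_width: 0.0867
```

step_arm(targets=[{"dx": 0,"dy": 0,"dz": 0,"rx": 0,"ry": 0,"rz": 0},{"dx": 0,"dy": 0,"dz": 0,"rx": 0,"ry": 0,"rz": 0},{"dx": 0,"dy": 0,"dz": 0,"rx": 0,"ry": 0,"rz": 0},{"dx": 0,"dy": 0,"dz": 0,"rx": 0,"ry": 0,"rz": 0},{"dx": 0,"dy": 0,"dz": 0,"rx": 0,"ry": 0,"rz": 0}], gripper=0, force=40)

```text
time: 4.45
position: [0.6033, 0.2852, 0.2207]
tool_rot: [0.976, 0.216, -0.002, 0.001]
ft_force: [-0.1, 0.6, -0.8]
grip_width: 0.0446
```

step_arm(targets=[{"dx": 0,"dy": 0,"dz": 0,"rx": 0,"ry": 0,"rz": 0},{"dx": 0,"dy": 0,"dz": 0,"rx": 0,"ry": 0,"rz": 0},{"dx": 0,"dy": 0,"dz": 0,"rx": 0,"ry": 0,"rz": 0},{"dx": 0,"dy": 0,"dz": -0.01,"rx": 0,"ry": 0,"rz": 0},{"dx": 0,"dy": 0,"dz": -0.02,"rx": 0,"ry": 0,"rz": 0}])

```text
time: 5.08
position: [0.6035, 0.2853, 0.2414]
tool_rot: [0.976, 0.216, -0.002, 0.001]
ft_force: [-0.2, -0.4, -0.3]
grip_width: 0.0179
```

step_arm(targets=[{"dx": 0,"dy": 0,"dz": -0.03,"rx": 0,"ry": 0,"rz": 0},{"dx": 0,"dy": 0,"dz": -0.06,"rx": 0,"ry": 0,"rz": 0},{"dx": 0,"dy": 0,"dz": -0.09,"rx": 0,"ry": 0,"rz": 0},{"dx": 0,"dy": 0,"dz": -0.12,"rx": 0,"ry": 0,"rz": 0},{"dx": 0,"dy": 0,"dz": -0.12,"rx": 0,"ry": 0,"rz": 0}])

```text
time: 5.7
position: [0.6052, 0.2861, 0.3654]
tool_rot: [0.976, 0.217, 0.002, 0.001]
ft_force: [1.2, -0.0, -0.1]
grip_width: 0.018
```

Run:
```python
from h import *
o=st();p=np.array(o['position'])
for n in('top','scene'):
    c=snap(n,f'{n}4.png');
    print(n,project(c,[p,p-[0,0,.215],p+[0,0,.025]]))
cv2.imwrite('pics/scene4z.png',cv2.resize(c['img'][150:350,200:400],None,fx=3,fy=3,interpolation=cv2.INTER_CUBIC))
cups()
```

```text
t 5.7 p [0.6052 0.2861 0.3654] f [ 1.1846 -0.0331 -0.1311] g 0.01797493553814552 q [ 0.276   0.4892  1.1521 -0.0023  1.4957  1.4105]
[[ 0.9062  0.4228  0.005 ]
 [ 0.4228 -0.9062 -0.0009]
 [ 0.0042  0.003  -1.    ]]
top [[147.5817 132.5312]
 [163.6429 153.5254]
 [145.3656 129.6289]]
scene [[308.5553 241.3339]
 [305.0989 291.6673]
 [309.0386 234.3347]]
top blue ctr [0.46   0.0678] rms 0.0010011307330564931 n 42 handle deg -94.87345683870916 dist 0.05324355008128064
scene yellow ctr [0.4318 0.2728] rms 0.0014887364347905443 n 100 handle deg -71.08462232633616 dist 0.05337614416697614
```

View pics/scene4z.png

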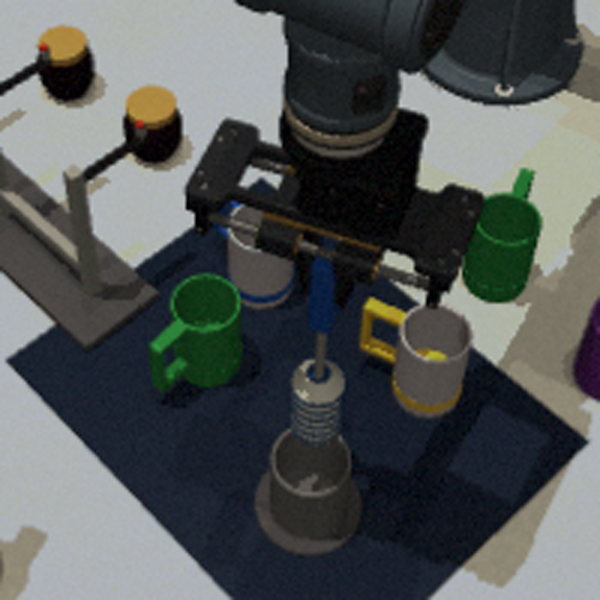

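View pics/top4.png

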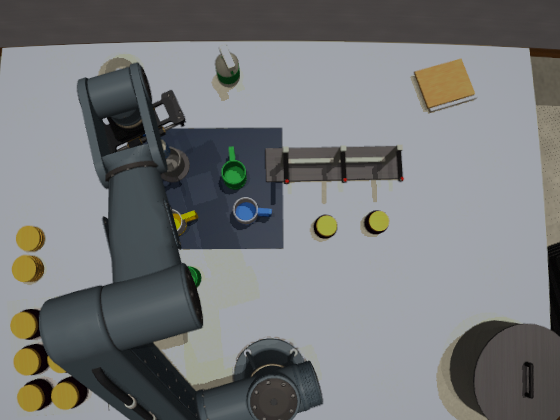

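Run:
```python
from h import *
to(.4305,.273,.355,25.5)
for n in('scene','top'):
    c=snap(n);P=cloud(c)
    m=np.hypot(P[...,0]-.605,P[...,1]-.284)<.055
    Q=P[m&(P[...,2]>.086)&(P[...,2]<.094)];print(n,len(Q),circ(Q),circfit(Q,.034))
```

```text
t 5.90 p [0.6029 0.2853 0.3595] yawx 25.0 shift [-0.1614 -0.0617  0.0056] dist 0.173 turn [ 0.0654  0.4231 -0.4986] f [ 0.1945  0.8059 -1.817 ] g 0.0178 q [ 0.2759  0.4941  1.1589 -0.0023  1.4956  1.4105]
scene 106 (array([0.6068, 0.2838]), np.float64(0.03369298239607545)) (array([0.6066, 0.2837]), np.float64(0.0013587872234865686))
top 44 (array([0.6035, 0.2845]), np.float64(0.03238104200870542)) (array([0.6036, 0.2866]), np.float64(0.0015347282681952143))
```

step_arm(targets=[{"dx": -0.04,"dy": -0.015,"dz": 0,"rx": 0,"ry": 0,"rz": 0},{"dx": -0.08,"dy": -0.03,"dz": 0,"rx": 0,"ry": 0,"rz": 0},{"dx": -0.12,"dy": -0.046,"dz": 0,"rx": 0,"ry": 0,"rz": 0},{"dx": -0.161,"dy": -0.061,"dz": 0,"rx": 0,"ry": 0.4,"rz": 0},{"dx": -0.161,"dy": -0.061,"dz": 0,"rx": 0,"ry": 0.4,"rz": 0}])

```text
time: 6.62
position: [0.4275, 0.2722, 0.3599]
tool_rot: [0.976, 0.217, -0.002, 0.001]
ft_force: [0.7, 1.2, -1.6]
grip_width: 0.0179
```

Run:
```python
from h import *
to(.4305,.273,.219,25.5)
for n in('top','scene'):
    c=snap(n,f'{n}5.png');
cv2.imwrite('pics/scene5z.png',cv2.resize(c['img'][150:350,230:430],None,fx=3,fy=3,interpolation=cv2.INTER_CUBIC))
cups()
```

```text
t 6.62 p [0.4275 0.2722 0.3599] yawx 25.1 shift [0.0037 0.0005 0.1409] dist 0.141 turn [ 0.0295  0.2523 -0.4027] f [ 0.7403  1.1527 -1.6077] g 0.0179 q [ 0.3468  0.2398  1.5572 -0.001   1.349   1.4797]
top blue ctr [0.4607 0.068 ] rms 0.0011188951299876651 n 55 handle deg -94.12687472872287 dist 0.05353164959470811
scene yellow ctr [0.4324 0.273 ] rms 0.0013517166502779523 n 84 handle deg -71.45903364233436 dist 0.05480511596830302
scene blue ctr [0.4631 0.0684] rms 0.001520843732240485 n 104 handle deg -94.90063293240702 dist 0.054105165083463636
```

View pics/scene5z.png

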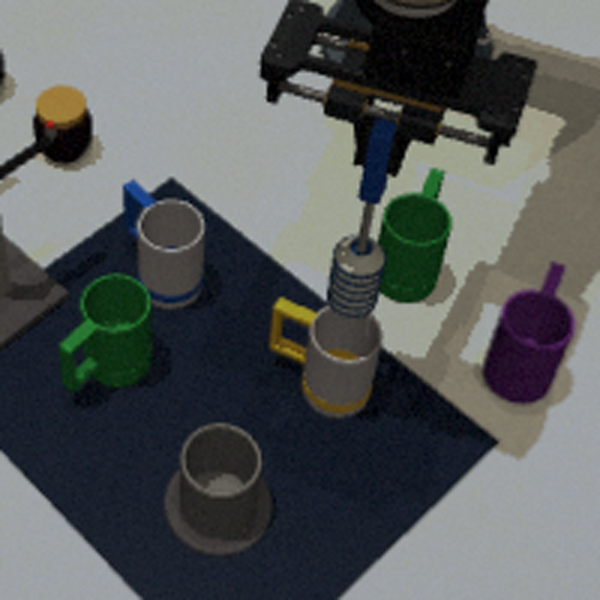

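Run:
```python
from h import *
o=telemetry.get_obs();p=np.array(o['position']);R=Ro.from_quat(o['tool_rot']).as_matrix()
c=snap('scene')
print((project(c,[p+R[:,2]*d for d in (-.025,0,.05,.127,.215)])-[230,150])*3)
P=cloud(c)
for lo,hi in((.145,.165),(.165,.185),(.185,.205),(.21,.235),(.24,.27),(.27,.3),(.3,.33)):
    m=np.hypot(P[...,0]-p[0],P[...,1]-p[1])<.04
    Q=P[m&(P[...,2]>lo)&(P[...,2]<hi)];print(lo,len(Q),Q.mean(0)-[p[0],p[1],0], Q.min(0)-p)
```

```text
[[382.1574 125.3365]
 [378.0661 147.0089]
 [370.3361 188.0221]
 [359.4849 245.7446]
 [348.4223 304.7717]]
0.145 19 [0.0197 0.0069 0.1609] [-0.0028 -0.0144 -0.2119]
0.165 77 [0.0181 0.0108 0.1744] [-0.0062 -0.0144 -0.1954]
0.185 78 [0.0178 0.011  0.195 ] [-0.0067 -0.0175 -0.1753]
0.21 218 [0.0098 0.0054 0.2244] [-0.0192 -0.021  -0.15  ]
0.24 20 [0.0061 0.0032 0.2564] [ 0.003  -0.0013 -0.1191]
0.27 25 [0.0059 0.003  0.2844] [ 0.0032 -0.0021 -0.0893]
0.3 46 [0.0118 0.0068 0.3198] [-0.0084 -0.0021 -0.0529]
```

step_arm(targets=[{"dx": 0.002,"dy": 0.0,"dz": 0.02,"rx": 0,"ry": 0.2,"rz": 0},{"dx": 0.002,"dy": 0.0,"dz": 0.05,"rx": 0,"ry": 0.2,"rz": 0},{"dx": 0.002,"dy": 0.0,"dz": 0.08,"rx": 0,"ry": 0.2,"rz": 0},{"dx": 0.002,"dy": 0.0,"dz": 0.11,"rx": 0,"ry": 0.2,"rz": 0},{"dx": 0.002,"dy": 0.0,"dz": 0.13,"rx": 0,"ry": 0.2,"rz": 0}])

```text
time: 7.5
position: [0.4351, 0.2732, 0.2285]
tool_rot: [0.976, 0.216, 0.001, 0.0]
ft_force: [-1.2, -0.1, -1.1]
grip_width: 0.0172
```

step_arm(targets=[{"dx": 0,"dy": 0,"dz": 0.003,"rx": 0,"ry": 0,"rz": 0},{"dx": 0,"dy": 0,"dz": 0.006,"rx": 0,"ry": 0,"rz": 0},{"dx": 0,"dy": 0,"dz": 0.008,"rx": 0,"ry": 0,"rz": 0},{"dx": 0,"dy": 0,"dz": 0.01,"rx": 0,"ry": 0,"rz": 0},{"dx": 0,"dy": 0,"dz": 0.01,"rx": 0,"ry": 0,"rz": 0}])

```text
time: 8.12
position: [0.4352, 0.2733, 0.2196]
tool_rot: [0.976, 0.216, 0.001, 0.0]
ft_force: [-1.9, -0.7, 3.9]
grip_width: 0.0177
```

step_arm(targets=[{"dx": -0.003,"dy": -0.001,"dz": 0.001,"rx": 0,"ry": 0,"rz": 0},{"dx": -0.003,"dy": -0.001,"dz": 0.002,"rx": 0,"ry": 0,"rz": 0},{"dx": -0.003,"dy": -0.001,"dz": 0.003,"rx": 0,"ry": 0,"rz": 0},{"dx": -0.003,"dy": -0.001,"dz": 0.003,"rx": 0,"ry": 0,"rz": 0},{"dx": -0.003,"dy": -0.001,"dz": 0.003,"rx": 0,"ry": 0,"rz": 0}])

```text
time: 8.75
position: [0.434, 0.2734, 0.2195]
tool_rot: [0.976, 0.216, 0.004, 0.0]
ft_force: [-1.8, -2.7, 17.1]
grip_width: 0.0179
```

step_arm(targets=[{"dx": 0,"dy": 0,"dz": -0.02,"rx": 0,"ry": 0,"rz": 0},{"dx": 0,"dy": 0,"dz": -0.045,"rx": 0,"ry": 0,"rz": 0},{"dx": 0,"dy": 0,"dz": -0.07,"rx": 0,"ry": 0,"rz": 0},{"dx": 0,"dy": 0,"dz": -0.094,"rx": 0,"ry": 0,"rz": 0},{"dx": 0,"dy": 0,"dz": -0.094,"rx": 0,"ry": 0,"rz": 0}])

```text
time: 9.38
position: [0.4347, 0.2738, 0.3151]
tool_rot: [0.976, 0.216, 0.007, -0.0]
ft_force: [0.6, -0.1, -1.8]
grip_width: 0.0181
```

Run:
```python
from h import *
c=snap('scene','scene6.png');to(.4305,.273,.219,25.5)
cv2.imwrite('pics/scene6z.png',cv2.resize(c['img'][150:350,230:430],None,fx=3,fy=3,interpolation=cv2.INTER_CUBIC))
cups()
```

```text
t 9.43 p [0.4336 0.2734 0.3137] yawx 25.0 shift [-0.004  -0.0012  0.0947] dist 0.095 turn [ 0.166  -0.6151 -0.5397] f [-0.8875  0.3519 -0.4952] g 0.0176 q [ 0.3453  0.2864  1.6241 -0.002   1.2201  1.4811]
scene yellow ctr [0.433  0.2744] rms 0.001329595181491742 n 68 handle deg -73.91261532759076 dist 0.054767350598235544
scene blue ctr [0.463 0.068] rms 0.0016362315314583107 n 101 handle deg -95.01886722518603 dist 0.05406760027664783
```

View pics/scene6z.png

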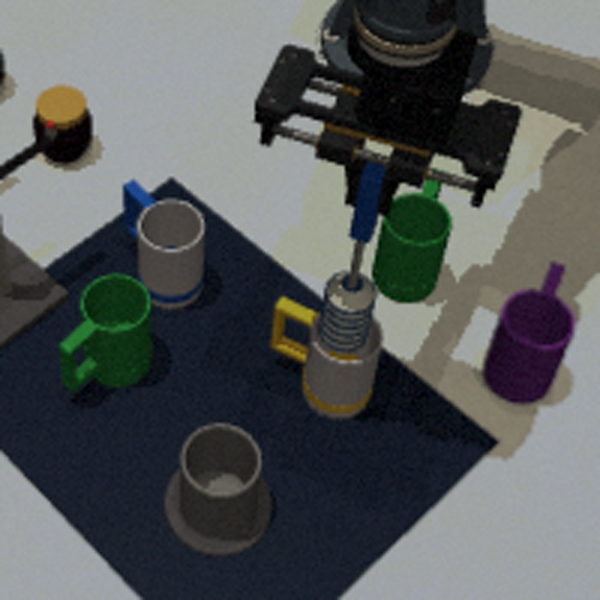

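The scene zoom shows the brush foot at the yellow cup's brim (zoom 348,350) and upright. I push down again.

step_arm(targets=[{"dx": -0.002,"dy": 0,"dz": 0.02,"rx": 0,"ry": 0,"rz": 0},{"dx": -0.002,"dy": 0,"dz": 0.045,"rx": 0,"ry": 0,"rz": 0},{"dx": -0.002,"dy": 0,"dz": 0.07,"rx": 0,"ry": 0,"rz": 0},{"dx": -0.002,"dy": 0,"dz": 0.09,"rx": 0,"ry": 0,"rz": 0},{"dx": -0.002,"dy": 0,"dz": 0.094,"rx": 0,"ry": 0,"rz": 0}])

```text
time: 10.15
position: [0.4313, 0.272, 0.2184]
tool_rot: [0.976, 0.216, 0.003, 0.001]
ft_force: [-3.6, -1.5, 27.7]
grip_width: 0.0174
```

step_arm(targets=[{"dx": 0,"dy": 0,"dz": 0.001,"rx": 0,"ry": 0,"rz": 0},{"dx": 0,"dy": 0,"dz": 0.002,"rx": 0,"ry": 0,"rz": 0},{"dx": 0,"dy": 0,"dz": 0.003,"rx": 0,"ry": 0,"rz": 0},{"dx": 0,"dy": 0,"dz": 0.003,"rx": 0,"ry": 0,"rz": 0},{"dx": 0,"dy": 0,"dz": 0.003,"rx": 0,"ry": 0,"rz": 0}])

```text
time: 10.78
position: [0.432, 0.2724, 0.2184]
tool_rot: [0.976, 0.216, 0.004, 0.001]
ft_force: [-4.4, -1.3, 24.1]
grip_width: 0.0176
```

step_arm(targets=[{"dx": 0,"dy": 0,"dz": -0.03,"rx": 0,"ry": 0,"rz": 0},{"dx": 0,"dy": 0,"dz": -0.06,"rx": 0,"ry": 0,"rz": 0},{"dx": 0,"dy": 0,"dz": -0.1,"rx": 0,"ry": 0,"rz": 0},{"dx": 0,"dy": 0,"dz": -0.145,"rx": 0,"ry": 0,"rz": 0},{"dx": 0,"dy": 0,"dz": -0.145,"rx": 0,"ry": 0,"rz": 0}])

```text
time: 11.4
position: [0.4326, 0.273, 0.3659]
tool_rot: [0.976, 0.216, 0.007, 0.0]
ft_force: [-0.3, 0.5, -1.4]
grip_width: 0.0174
```

Run:
```python
from h import *
c=snap('scene','scene7.png')
cups();to(.462,.068,.36,25.5)
```

```text
top blue ctr [0.4605 0.068 ] rms 0.0010652499767064695 n 55 handle deg -94.6300824167451 dist 0.0534820881875649
scene yellow ctr [0.4329 0.2744] rms 0.0012740356119568222 n 87 handle deg -73.14752054447862 dist 0.054410604406809296
scene blue ctr [0.4632 0.0682] rms 0.0014668209522040395 n 104 handle deg -94.7045517903712 dist 0.05394469065032943
t 11.55 p [0.4298 0.2719 0.3614] yawx 25.0 shift [-0.057   0.1984  0.0016] dist 0.206 turn [ 0.1345 -0.1804 -0.5198] f [ 1.0166 -0.0896 -1.2258] g 0.0172 q [ 0.3451  0.2381  1.5554 -0.0021  1.3448  1.4804]
```

View pics/scene7.png

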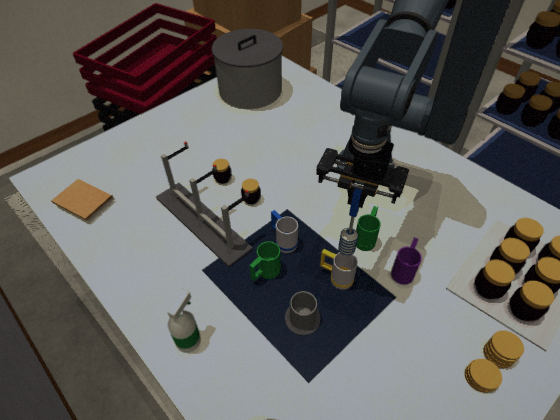

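step_arm(targets=[{"dx": -0.015,"dy": 0.045,"dz": 0,"rx": 0,"ry": 0,"rz": 0},{"dx": -0.028,"dy": 0.095,"dz": 0,"rx": 0,"ry": 0,"rz": 0},{"dx": -0.042,"dy": 0.15,"dz": 0,"rx": 0,"ry": 0,"rz": 0},{"dx": -0.057,"dy": 0.198,"dz": 0,"rx": 0,"ry": 0,"rz": 0},{"dx": -0.057,"dy": 0.198,"dz": 0,"rx": 0,"ry": 0,"rz": 0}])

```text
time: 12.18
position: [0.4614, 0.0654, 0.3595]
tool_rot: [0.977, 0.213, -0.0, 0.001]
ft_force: [-0.6, 1.1, -1.6]
grip_width: 0.0174
```

Run:
```python
from h import *
c=snap('scene','scene8.png')
cups();to(.461,.068,.22,25.5);to(.461,.068,.22,25.5)
c=snap('scene')
to(.461,.068,.22,25.5)
cv2.imwrite('pics/scene8z.png',cv2.resize(c['img'][130:330,200:400],None,fx=3,fy=3,interpolation=cv2.INTER_CUBIC))
```

```text
top yellow ctr [0.4296 0.2764] rms 0.0012875364768740575 n 61 handle deg -73.9775158148329 dist 0.05595955707163306
scene yellow ctr [0.4328 0.2744] rms 0.0014655056475547821 n 117 handle deg -73.04358980179526 dist 0.05418263900982223
scene blue ctr [0.4634 0.0687] rms 0.0015733986231759364 n 84 handle deg -93.46625804222025 dist 0.05414563189135046
t 12.32 p [0.4609 0.0689 0.3603] yawx 25.0 shift [-0.0004  0.0009  0.1403] dist 0.140 turn [ 0.0011 -0.0309 -0.5227] f [-0.6022 -0.8875 -1.2083] g 0.0179 q [-0.0922  0.1722  1.6466  0.0003  1.3223  1.0426]
t 12.32 p [0.4609 0.0689 0.3603] yawx 25.0 shift [-0.0004  0.0009  0.1403] dist 0.140 turn [ 0.0011 -0.0309 -0.5227] f [-0.6022 -0.8875 -1.2083] g 0.0179 q [-0.0922  0.1722  1.6466  0.0003  1.3223  1.0426]
t 12.38 p [0.461  0.0693 0.3606] yawx 25.0 shift [-0.0007  0.0011  0.1406] dist 0.141 turn [ 0.0319 -0.0693 -0.4552] f [-0.0656  0.1464 -0.9747] g 0.0178 q [-0.0912  0.1718  1.6462  0.0001  1.3223  1.0424]
```

View pics/scene8z.png

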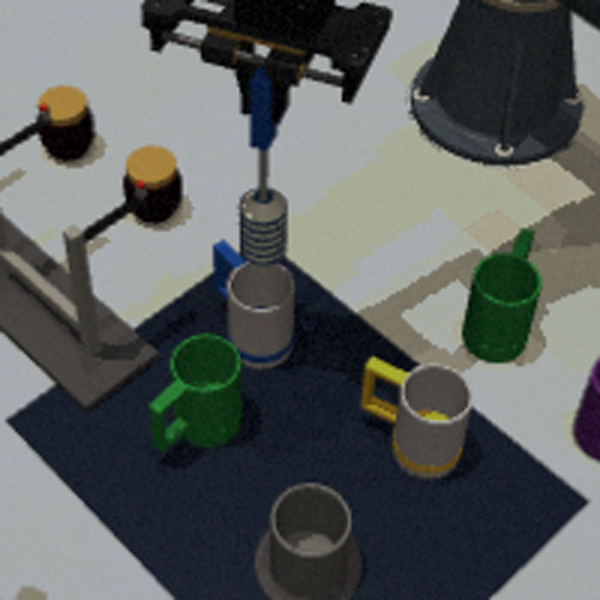

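The brush, foot at zoom (262,262), hangs above the blue cup's opening at (262,285). The yellow cup still stands at (430,420). I lower it in.

step_arm(targets=[{"dx": 0,"dy": 0.0,"dz": 0.02,"rx": 0,"ry": 0,"rz": 0},{"dx": 0,"dy": 0.0,"dz": 0.05,"rx": 0,"ry": 0,"rz": 0},{"dx": 0,"dy": 0.0,"dz": 0.08,"rx": 0,"ry": 0,"rz": 0},{"dx": 0,"dy": 0.0,"dz": 0.11,"rx": 0,"ry": 0,"rz": 0},{"dx": 0,"dy": 0.0,"dz": 0.13,"rx": 0,"ry": 0,"rz": 0}])

```text
time: 13.0
position: [0.4601, 0.071, 0.2291]
tool_rot: [0.976, 0.218, -0.0, -0.0]
ft_force: [-0.0, 1.1, -0.3]
grip_width: 0.0178
```

step_arm(targets=[{"dx": 0,"dy": 0,"dz": 0.004,"rx": 0,"ry": 0,"rz": 0},{"dx": 0,"dy": 0,"dz": 0.008,"rx": 0,"ry": 0,"rz": 0},{"dx": 0,"dy": 0,"dz": 0.011,"rx": 0,"ry": 0,"rz": 0},{"dx": 0,"dy": 0,"dz": 0.013,"rx": 0,"ry": 0,"rz": 0},{"dx": 0,"dy": 0,"dz": 0.013,"rx": 0,"ry": 0,"rz": 0}])

```text
time: 13.62
position: [0.4608, 0.0713, 0.2184]
tool_rot: [0.976, 0.218, 0.001, -0.0]
ft_force: [-2.5, 0.5, 12.0]
grip_width: 0.0178
```

step_arm(targets=[{"dx": 0,"dy": 0,"dz": 0.003,"rx": 0,"ry": 0,"rz": 0},{"dx": 0,"dy": 0,"dz": -0.02,"rx": 0,"ry": 0,"rz": 0},{"dx": -0.001,"dy": 0.002,"dz": -0.05,"rx": 0,"ry": 0,"rz": 0},{"dx": -0.001,"dy": 0.002,"dz": -0.094,"rx": 0,"ry": 0,"rz": 0},{"dx": -0.001,"dy": 0.002,"dz": -0.094,"rx": 0,"ry": 0,"rz": 0}])

```text
time: 14.25
position: [0.4632, 0.0688, 0.3164]
tool_rot: [0.976, 0.218, 0.006, 0.001]
ft_force: [-0.1, 0.1, -1.4]
grip_width: 0.0177
```

Run:
```python
from h import *
c=snap('scene','scene9.png')
cups();to(.461,.068,.22,25.5)
cv2.imwrite('pics/scene9z.png',cv2.resize(c['img'][130:330,200:400],None,fx=3,fy=3,interpolation=cv2.INTER_CUBIC))
```

```text
top yellow ctr [0.4296 0.2763] rms 0.0013149774138780281 n 67 handle deg -73.10771944115552 dist 0.054137094548102484
scene yellow ctr [0.4326 0.2742] rms 0.0013977806699257132 n 113 handle deg -72.81394695586704 dist 0.05468564762828663
scene blue ctr [0.4628 0.0682] rms 0.0014943825761655864 n 70 handle deg -92.98819740555253 dist 0.054294116118987906
t 14.40 p [0.4599 0.069  0.312 ] yawx 25.2 shift [0.0005 0.0014 0.092 ] dist 0.092 turn [-0.0283 -0.0514 -0.2928] f [ 0.1469  0.5222 -1.5982] g 0.0177 q [-0.0926  0.2205  1.7249  0.0009  1.1957  1.0379]
```

View pics/scene9z.png

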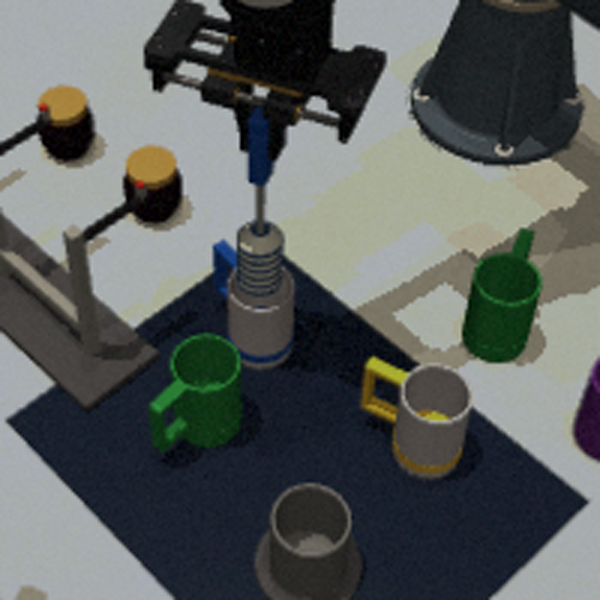

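step_arm(targets=[{"dx": 0,"dy": 0,"dz": -0.002,"rx": 0,"ry": 0,"rz": 0},{"dx": 0,"dy": 0.001,"dz": 0.025,"rx": 0,"ry": 0,"rz": 0},{"dx": 0,"dy": 0.001,"dz": 0.055,"rx": 0,"ry": 0,"rz": 0},{"dx": 0,"dy": 0.001,"dz": 0.085,"rx": 0,"ry": 0,"rz": 0},{"dx": 0,"dy": 0.001,"dz": 0.093,"rx": 0,"ry": 0,"rz": 0}])

```text
time: 15.02
position: [0.459, 0.0684, 0.2183]
tool_rot: [0.976, 0.218, -0.002, -0.001]
ft_force: [-4.9, 1.9, 35.8]
grip_width: 0.0181
```

step_arm(targets=[{"dx": 0,"dy": 0,"dz": 0.001,"rx": 0,"ry": 0,"rz": 0},{"dx": 0,"dy": 0,"dz": 0.002,"rx": 0,"ry": 0,"rz": 0},{"dx": 0,"dy": 0,"dz": 0.003,"rx": 0,"ry": 0,"rz": 0},{"dx": 0,"dy": 0,"dz": 0.003,"rx": 0,"ry": 0,"rz": 0},{"dx": 0,"dy": 0,"dz": 0.003,"rx": 0,"ry": 0,"rz": 0}])

```text
time: 15.65
position: [0.4591, 0.0687, 0.2183]
tool_rot: [0.976, 0.218, -0.002, -0.002]
ft_force: [-4.3, 1.0, 22.1]
grip_width: 0.0178
```

step_arm(targets=[{"dx": 0,"dy": 0,"dz": -0.03,"rx": 0,"ry": 0,"rz": 0},{"dx": 0,"dy": 0,"dz": -0.06,"rx": 0,"ry": 0,"rz": 0},{"dx": 0,"dy": 0,"dz": -0.1,"rx": 0,"ry": 0,"rz": 0},{"dx": 0,"dy": 0,"dz": -0.145,"rx": 0,"ry": 0,"rz": 0},{"dx": 0,"dy": 0,"dz": -0.145,"rx": 0,"ry": 0,"rz": 0}])

```text
time: 16.27
position: [0.4619, 0.0683, 0.367]
tool_rot: [0.976, 0.218, 0.002, -0.0]
ft_force: [0.3, -0.8, -2.2]
grip_width: 0.0177
```

Run:
```python
from h import *
cups();to(.604,.285,.365,25.5)
```

```text
top yellow ctr [0.4288 0.2762] rms 0.001177337559267753 n 35 handle deg -72.69552682920231 dist 0.05417150064277136
scene yellow ctr [0.4325 0.2741] rms 0.0015308160739853946 n 113 handle deg -72.86953439661436 dist 0.054520776199999135
scene blue ctr [0.4631 0.0681] rms 0.0014349771005095608 n 95 handle deg -94.88712304543219 dist 0.053401609751970606
t 16.38 p [0.4593 0.0684 0.3632] yawx 25.2 shift [ 0.2231 -0.1344 -0.002 ] dist 0.260 turn [-0.2234  0.1953 -0.3002] f [-0.155   0.7283 -0.8851] g 0.0181 q [-0.0945  0.1692  1.6422  0.0017  1.3352  1.0361]
```

step_arm(targets=[{"dx": 0.045,"dy": -0.027,"dz": 0,"rx": 0,"ry": 0,"rz": 0},{"dx": 0.095,"dy": -0.057,"dz": 0,"rx": 0,"ry": 0,"rz": 0},{"dx": 0.14,"dy": -0.084,"dz": 0,"rx": 0,"ry": 0,"rz": 0},{"dx": 0.185,"dy": -0.111,"dz": 0,"rx": 0,"ry": 0,"rz": 0},{"dx": 0.223,"dy": -0.134,"dz": 0,"rx": 0,"ry": 0,"rz": 0}])

```text
time: 17.0
position: [0.604, 0.2861, 0.3598]
tool_rot: [0.976, 0.218, -0.005, -0.001]
ft_force: [0.5, 0.2, -0.8]
grip_width: 0.0176
```

step_arm(targets=[{"dx": 0,"dy": 0,"dz": 0,"rx": 0,"ry": 0,"rz": 0},{"dx": 0,"dy": 0,"dz": 0,"rx": 0,"ry": 0,"rz": 0},{"dx": 0,"dy": 0,"dz": 0,"rx": 0,"ry": 0,"rz": 0},{"dx": 0,"dy": 0,"dz": 0,"rx": 0,"ry": 0,"rz": 0},{"dx": 0,"dy": 0,"dz": 0,"rx": 0,"ry": 0,"rz": 0}])

```text
time: 17.62
position: [0.6038, 0.2854, 0.3604]
tool_rot: [0.976, 0.218, -0.004, -0.001]
ft_force: [0.1, 0.3, -0.5]
grip_width: 0.0174
```

Run:
```python
from h import *
c=snap('scene');to(.604,.285,.2205,25.5)
cv2.imwrite('pics/scene10z.png',cv2.resize(c['img'][150:350,200:400],None,fx=3,fy=3,interpolation=cv2.INTER_CUBIC))
```

```text
t 17.68 p [0.6039 0.2856 0.3604] yawx 25.2 shift [0.001  0.0012 0.1399] dist 0.140 turn [-0.2638  0.4588 -0.3056] f [-0.5989  0.1129 -1.2833] g 0.0178 q [0.2734 0.4955 1.1543 0.0032 1.5004 1.4042]
```

View pics/scene10z.png

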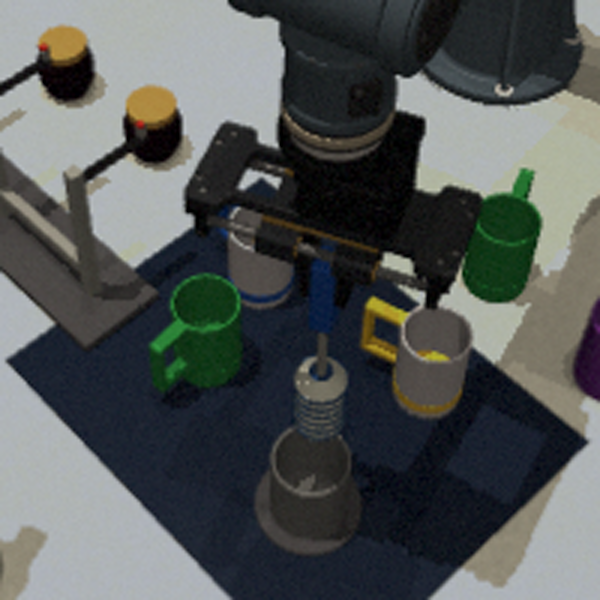

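The brush is above its holder, foot at zoom (318,435) against an opening centred at about (312,458), much as when it was lifted out. I lower it.

step_arm(targets=[{"dx": 0.001,"dy": 0.001,"dz": 0.03,"rx": -0.2,"ry": 0.4,"rz": 0},{"dx": 0.001,"dy": 0.001,"dz": 0.06,"rx": -0.2,"ry": 0.4,"rz": 0},{"dx": 0.001,"dy": 0.001,"dz": 0.09,"rx": -0.2,"ry": 0.4,"rz": 0},{"dx": 0.001,"dy": 0.001,"dz": 0.12,"rx": -0.2,"ry": 0.4,"rz": 0},{"dx": 0.001,"dy": 0.001,"dz": 0.135,"rx": -0.2,"ry": 0.4,"rz": 0}])

```text
time: 18.3
position: [0.6032, 0.2848, 0.2237]
tool_rot: [0.976, 0.218, -0.002, -0.0]
ft_force: [-0.0, 0.0, -0.7]
grip_width: 0.0176
```

step_arm(targets=[{"dx": 0,"dy": 0,"dz": 0.001,"rx": 0,"ry": 0,"rz": 0},{"dx": 0,"dy": 0,"dz": 0.003,"rx": 0,"ry": 0,"rz": 0},{"dx": 0,"dy": 0,"dz": 0.005,"rx": 0,"ry": 0,"rz": 0},{"dx": 0,"dy": 0,"dz": 0.006,"rx": 0,"ry": 0,"rz": 0},{"dx": 0,"dy": 0,"dz": 0.006,"rx": 0,"ry": 0,"rz": 0}])

```text
time: 18.92
position: [0.6038, 0.285, 0.2195]
tool_rot: [0.976, 0.218, -0.001, -0.0]
ft_force: [-1.1, 0.2, 5.9]
grip_width: 0.0178
```

Contact. I release and back off.

step_arm(targets=[{"dx": 0,"dy": 0,"dz": 0,"rx": 0,"ry": 0,"rz": 0},{"dx": 0,"dy": 0,"dz": 0,"rx": 0,"ry": 0,"rz": 0},{"dx": 0,"dy": 0,"dz": 0,"rx": 0,"ry": 0,"rz": 0},{"dx": 0,"dy": 0,"dz": 0,"rx": 0,"ry": 0,"rz": 0},{"dx": 0,"dy": 0,"dz": 0,"rx": 0,"ry": 0,"rz": 0}], gripper=1)

```text
time: 19.55
position: [0.6038, 0.285, 0.2192]
tool_rot: [0.976, 0.218, -0.001, -0.0]
ft_force: [-0.6, 1.1, 0.4]
grip_width: 0.0596
```

step_arm(targets=[{"dx": 0,"dy": 0,"dz": 0,"rx": 0,"ry": 0,"rz": 0},{"dx": 0,"dy": 0,"dz": -0.02,"rx": 0,"ry": 0,"rz": 0},{"dx": 0,"dy": 0,"dz": -0.05,"rx": 0,"ry": 0,"rz": 0},{"dx": 0,"dy": 0,"dz": -0.08,"rx": 0,"ry": 0,"rz": 0},{"dx": 0,"dy": 0,"dz": -0.12,"rx": 0,"ry": 0,"rz": 0}])

```text
time: 20.18
position: [0.6033, 0.2848, 0.3392]
tool_rot: [0.976, 0.218, -0.002, -0.0]
ft_force: [0.7, 0.2, 0.6]
grip_width: 0.0869
```

Run:
```python
from h import *
c=snap('scene');cups();to(.431,.2745,.3,107)
cv2.imwrite('pics/scene11z.png',cv2.resize(c['img'][150:350,200:400],None,fx=3,fy=3,interpolation=cv2.INTER_CUBIC))
```

```text
top blue ctr [0.4607 0.0679] rms 0.0010948169290922747 n 54 handle deg -93.72641898101129 dist 0.053309578005075756
scene yellow ctr [0.4328 0.2743] rms 0.0012963629206051417 n 89 handle deg -69.67926259741917 dist 0.039905233221826056
t 20.32 p [0.6052 0.2853 0.3423] yawx 25.2 shift [-0.1625 -0.0643  0.0414] dist 0.180 turn [  0.2015  -0.2352 -81.81  ] f [0.864  0.3285 0.3845] g 0.0870 q [0.2735 0.5029 1.1892 0.0009 1.4446 1.4046]
```

View pics/scene11z.png

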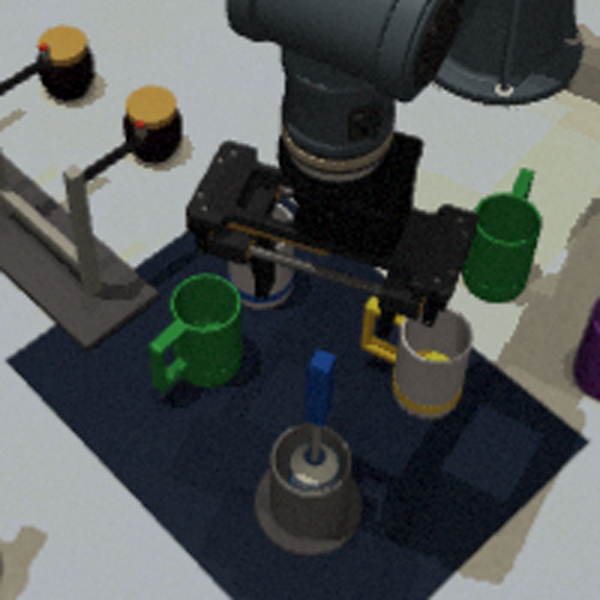

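The brush stands in its holder again (zoom 318,385 to 318,470). Next is the yellow cup. I turn the tool while moving over it.

step_arm(targets=[{"dx": -0.025,"dy": -0.01,"dz": 0,"rx": 0,"ry": 0,"rz": -10},{"dx": -0.05,"dy": -0.02,"dz": 0,"rx": 0,"ry": 0,"rz": -20},{"dx": -0.08,"dy": -0.032,"dz": 0,"rx": 0,"ry": 0,"rz": -30},{"dx": -0.12,"dy": -0.048,"dz": 0,"rx": 0,"ry": 0,"rz": -40},{"dx": -0.163,"dy": -0.064,"dz": 0,"rx": 0,"ry": 0,"rz": -50}])

```text
time: 20.95
position: [0.4285, 0.2735, 0.3397]
tool_rot: [0.791, 0.612, 0.001, -0.0]
ft_force: [-0.4, 0.5, 0.1]
grip_width: 0.0868
```

step_arm(targets=[{"dx": 0,"dy": 0,"dz": 0,"rx": 0,"ry": 0,"rz": -10},{"dx": 0,"dy": 0,"dz": 0,"rx": 0,"ry": 0,"rz": -20},{"dx": 0,"dy": 0,"dz": 0,"rx": 0,"ry": 0,"rz": -30},{"dx": 0,"dy": 0,"dz": 0,"rx": 0,"ry": 0,"rz": -32},{"dx": 0,"dy": 0,"dz": 0,"rx": 0,"ry": 0,"rz": -32}])

```text
time: 21.58
position: [0.4281, 0.2733, 0.339]
tool_rot: [0.592, 0.806, 0.0, -0.0]
ft_force: [-0.4, 0.9, -0.9]
grip_width: 0.087
```

Run:
```python
from h import *
cups();to(.431,.2745,.08,107)
```

```text
top blue ctr [0.4606 0.0679] rms 0.0011396784402899086 n 29 handle deg -93.50561350996527 dist 0.05323783367293163
scene yellow ctr [0.4327 0.2743] rms 0.0013411479207533787 n 108 handle deg -72.21528548911412 dist 0.054225216008135645
scene blue ctr [0.4632 0.0682] rms 0.0016253427278624766 n 103 handle deg -94.71429061383905 dist 0.05410697192589387
t 21.68 p [0.4283 0.2734 0.3393] yawx 107.4 shift [0.0001 0.0026 0.2593] dist 0.259 turn [ 0.0557 -0.0399  0.4072] f [-0.6285  0.7032  0.3662] g 0.0872 q [0.3474 0.258  1.5901 0.0007 1.2925 0.0434]
```

step_arm(targets=[{"dx": 0,"dy": 0.0025,"dz": 0.04,"rx": 0,"ry": 0,"rz": 0},{"dx": 0,"dy": 0.0025,"dz": 0.08,"rx": 0,"ry": 0,"rz": 0},{"dx": 0,"dy": 0.0025,"dz": 0.12,"rx": 0,"ry": 0,"rz": 0},{"dx": 0,"dy": 0.0025,"dz": 0.16,"rx": 0,"ry": 0,"rz": 0},{"dx": 0,"dy": 0.0025,"dz": 0.19,"rx": 0,"ry": 0,"rz": 0}])

```text
time: 22.3
position: [0.4305, 0.2741, 0.1477]
tool_rot: [0.592, 0.806, 0.0, -0.0]
ft_force: [-0.2, 0.0, -0.6]
grip_width: 0.0872
```

Run:
```python
from h import *
c=snap('scene');cups();to(.431,.2745,.08,107)
cv2.imwrite('pics/scene12z.png',cv2.resize(c['img'][180:330,250:450],None,fx=4,fy=4,interpolation=cv2.INTER_CUBIC))
```

```text
top blue ctr [0.4605 0.068 ] rms 0.0010590537652099947 n 56 handle deg -93.24722675776124 dist 0.05339161693504502
scene blue ctr [0.4633 0.0682] rms 0.001563299858257465 n 102 handle deg -94.85163573346988 dist 0.0540479199137135
t 22.45 p [0.43   0.2739 0.1481] yawx 107.4 shift [0.0002 0.0013 0.0681] dist 0.068 turn [-0.1607 -0.0308  0.3576] f [-0.3267  0.0116  0.251 ] g 0.0870 q [0.3473 0.5164 1.8067 0.0009 0.8213 0.0438]
```

View pics/scene12z.png

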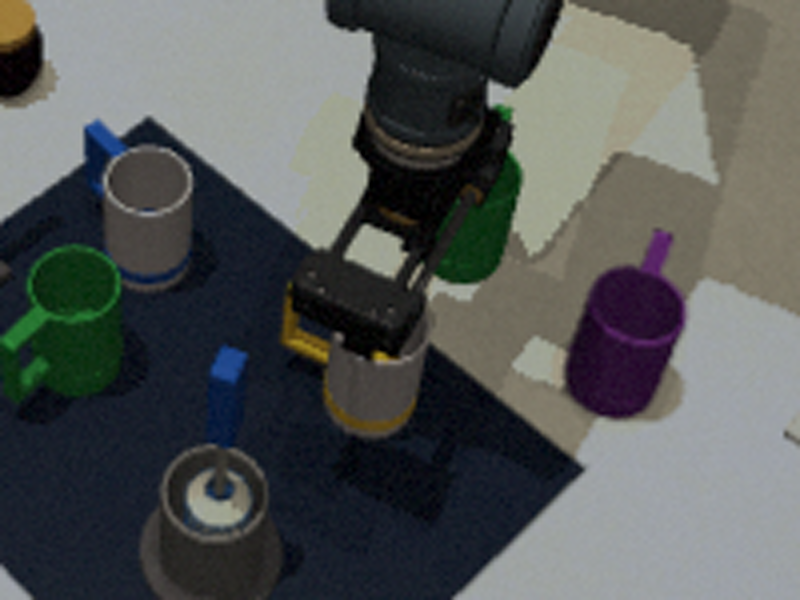

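The fingers straddle the yellow cup (zoom 375,360), clear of its handle. I descend slowly.

step_arm(targets=[{"dx": 0,"dy": 0.001,"dz": 0.01,"rx": 0,"ry": 0,"rz": 0},{"dx": 0,"dy": 0.001,"dz": 0.02,"rx": 0,"ry": 0,"rz": 0},{"dx": 0,"dy": 0.001,"dz": 0.03,"rx": 0,"ry": 0,"rz": 0},{"dx": 0,"dy": 0.001,"dz": 0.038,"rx": 0,"ry": 0,"rz": 0},{"dx": 0,"dy": 0.001,"dz": 0.038,"rx": 0,"ry": 0,"rz": 0}])

```text
time: 23.08
position: [0.4304, 0.2741, 0.1095]
tool_rot: [0.592, 0.806, -0.002, -0.001]
ft_force: [-0.5, 0.4, 0.2]
grip_width: 0.0873
```

step_arm(targets=[{"dx": 0,"dy": 0,"dz": 0.01,"rx": 0,"ry": 0,"rz": 0},{"dx": 0,"dy": 0,"dz": 0.02,"rx": 0,"ry": 0,"rz": 0},{"dx": 0,"dy": 0,"dz": 0.03,"rx": 0,"ry": 0,"rz": 0},{"dx": 0,"dy": 0,"dz": 0.03,"rx": 0,"ry": 0,"rz": 0},{"dx": 0,"dy": 0,"dz": 0.03,"rx": 0,"ry": 0,"rz": 0}])

```text
time: 23.7
position: [0.4304, 0.274, 0.0794]
tool_rot: [0.592, 0.806, -0.002, -0.001]
ft_force: [0.7, 0.1, -0.1]
grip_width: 0.0866
```

step_arm(targets=[{"dx": 0,"dy": 0,"dz": 0,"rx": 0,"ry": 0,"rz": 0},{"dx": 0,"dy": 0,"dz": 0,"rx": 0,"ry": 0,"rz": 0},{"dx": 0,"dy": 0,"dz": 0,"rx": 0,"ry": 0,"rz": 0},{"dx": 0,"dy": 0,"dz": 0,"rx": 0,"ry": 0,"rz": 0},{"dx": 0,"dy": 0,"dz": 0,"rx": 0,"ry": 0,"rz": 0}], gripper=0, force=35)

```text
time: 24.32
position: [0.4308, 0.2742, 0.0797]
tool_rot: [0.592, 0.806, -0.001, -0.001]
ft_force: [0.7, 0.7, 2.5]
grip_width: 0.0684
```

Run:
```python
from h import *
to(.431,.2745,.24,91.6)
```

```text
t 24.32 p [0.4308 0.2742 0.0797] yawx 107.4 shift [ 0.0003 -0.0003 -0.1603] dist 0.160 turn [-0.1846 -0.0082 15.7513] f [0.6881 0.6549 2.4598] g 0.0684 q [0.3473 0.6393 1.8462 0.0012 0.6592 0.0436]
```

step_arm(targets=[{"dx": 0,"dy": 0,"dz": -0.01,"rx": 0,"ry": 0,"rz": 0},{"dx": 0,"dy": 0,"dz": -0.03,"rx": 0,"ry": 0,"rz": 0},{"dx": 0,"dy": 0,"dz": -0.07,"rx": 0,"ry": 0,"rz": 0},{"dx": 0,"dy": 0,"dz": -0.12,"rx": 0,"ry": 0,"rz": 0},{"dx": 0,"dy": 0,"dz": -0.17,"rx": 0,"ry": 0,"rz": 0}])

```text
time: 24.95
position: [0.4303, 0.2739, 0.2511]
tool_rot: [0.592, 0.806, -0.002, -0.002]
ft_force: [0.7, -0.0, -1.8]
grip_width: 0.0683
```

Run:
```python
from h import *
cups();to(.46,-.286,.27,91.6)
```

```text
top blue ctr [0.4605 0.0682] rms 0.0010817007336656897 n 53 handle deg -93.19153494484055 dist 0.053524460853114506
scene blue ctr [0.463  0.0683] rms 0.001729403986071698 n 107 handle deg -94.12803656008042 dist 0.05583828844464361
t 25.05 p [0.4341 0.2755 0.2552] yawx 107.4 shift [-0.5436 -0.1427 -0.0166] dist 0.562 turn [ 0.4795 -0.1342 15.7676] f [ 0.5663 -0.0094 -1.689 ] g 0.0684 q [0.3474 0.3577 1.6971 0.0009 1.0781 0.0439]
```

step_arm(targets=[{"dx": -0.04,"dy": -0.01,"dz": -0.01,"rx": 0,"ry": 0,"rz": 2},{"dx": -0.09,"dy": -0.024,"dz": -0.017,"rx": 0,"ry": 0,"rz": 5},{"dx": -0.14,"dy": -0.037,"dz": -0.017,"rx": 0,"ry": 0,"rz": 8},{"dx": -0.19,"dy": -0.05,"dz": -0.017,"rx": 0,"ry": 0,"rz": 11},{"dx": -0.24,"dy": -0.063,"dz": -0.017,"rx": 0,"ry": 0,"rz": 14}])

```text
time: 25.68
position: [0.4442, 0.0262, 0.2706]
tool_rot: [0.687, 0.727, 0.003, 0.001]
ft_force: [0.4, 0.4, -0.5]
grip_width: 0.0684
```

Run:
```python
from h import *
to(.46,-.286,.27,91.6)
```

```text
t 25.68 p [0.4442 0.0262 0.2706] yawx 93.3 shift [-0.3126 -0.002  -0.0006] dist 0.313 turn [ 0.326  -0.2228  1.6813] f [ 0.3556  0.4302 -0.5013] g 0.0684 q [-0.1966  0.2409  1.8306  0.0059  1.0655 -0.2567]
```

step_arm(targets=[{"dx": -0.05,"dy": 0,"dz": 0,"rx": 0,"ry": 0,"rz": 1.7},{"dx": -0.1,"dy": 0,"dz": 0,"rx": 0,"ry": 0,"rz": 1.7},{"dx": -0.15,"dy": -0.002,"dz": 0,"rx": 0,"ry": 0,"rz": 1.7},{"dx": -0.2,"dy": -0.002,"dz": 0,"rx": 0,"ry": 0,"rz": 1.7},{"dx": -0.25,"dy": -0.002,"dz": 0,"rx": 0,"ry": 0,"rz": 1.7}])

```text
time: 26.3
position: [0.4553, -0.2244, 0.2686]
tool_rot: [0.697, 0.717, 0.003, -0.001]
ft_force: [0.9, 0.6, -1.7]
grip_width: 0.0684
```

step_arm(targets=[{"dx": -0.03,"dy": 0,"dz": 0,"rx": 0,"ry": 0,"rz": 0},{"dx": -0.055,"dy": 0,"dz": 0,"rx": 0,"ry": 0,"rz": 0},{"dx": -0.062,"dy": 0,"dz": 0,"rx": 0,"ry": 0,"rz": 0},{"dx": -0.062,"dy": 0,"dz": 0,"rx": 0,"ry": 0,"rz": 0},{"dx": -0.062,"dy": 0,"dz": 0,"rx": 0,"ry": 0,"rz": 0}])

```text
time: 26.92
position: [0.4568, -0.2849, 0.2681]
tool_rot: [0.697, 0.717, 0.004, -0.002]
ft_force: [1.6, -0.5, -1.6]
grip_width: 0.0684
```

```bash
cat >> h.py <<'E'
def hooks():
    for n in('top','scene'):
        c=snap(n);P=cloud(c)
        Q=P[(P[...,0]>.48)&(P[...,0]<.62)&(P[...,1]<-.02)&(P[...,1]>-.37)&(P[...,2]>.185)&(P[...,2]<.198)]
        for y in(-.039,-.187,-.336):
            q=Q[abs(Q[:,1]-y)<.012]
            if len(q)>9: print(n,'hook',y,len(q),q[:,0].min(),q[:,0].max(),'y at .56',np.polyval(np.polyfit(q[:,0]-.56,q[:,1],1),0))
def handle(col,n,zlo,zhi):
    a,b=dict(yellow=(20,36),blue=(98,128))[col]
    c=snap(n);P=cloud(c);h=cv2.cvtColor(c['img'],cv2.COLOR_BGR2HSV)
    m=(cv2.inRange(h,(a,110,50),(b,255,255))>0)&(P[...,2]>zlo)&(P[...,2]<zhi)
    Q=P[m];print(n,col,len(Q),'med',np.median(Q,0),'min',Q.min(0),'max',Q.max(0));return Q
E
python3 - <<'E'
from h import *
to(.47,-.286,.208,91.6);hooks()
c=snap('top');cv2.imwrite('pics/top13z.png',cv2.resize(c['img'][120:270,260:460],None,fx=4,fy=4,interpolation=cv2.INTER_CUBIC))
c=snap('scene');cv2.imwrite('pics/scene13z.png',cv2.resize(c['img'][90:240,120:320],None,fx=4,fy=4,interpolation=cv2.INTER_CUBIC))
E
```

```text
t 26.93 p [ 0.4568 -0.2849  0.2681] yawx 91.6 shift [-0.002   0.013   0.0602] dist 0.062 turn [ 0.1649 -0.4157  0.0246] f [ 1.6338 -0.5475 -1.567 ] g 0.0684 q [-0.7691  0.3793  1.6176  0.0078  1.1479 -0.8007]
top hook -0.039 150 0.5156730249503734 0.6126851344638821 y at .56 -0.03920520423231339
top hook -0.187 149 0.5195571957498032 0.6126640109899759 y at .56 -0.18665183339193736
top hook -0.336 31 0.5898713215218878 0.6168487645434089 y at .56 -0.344573246012129
scene hook -0.039 117 0.5170945988141208 0.6121537550156841 y at .56 -0.037996643565915415
scene hook -0.187 103 0.5200274041338885 0.6150640753911008 y at .56 -0.18718923919679667
scene hook -0.336 88 0.5237115931854149 0.6174814887353143 y at .56 -0.33649133264667724
```

View pics/top13z.png

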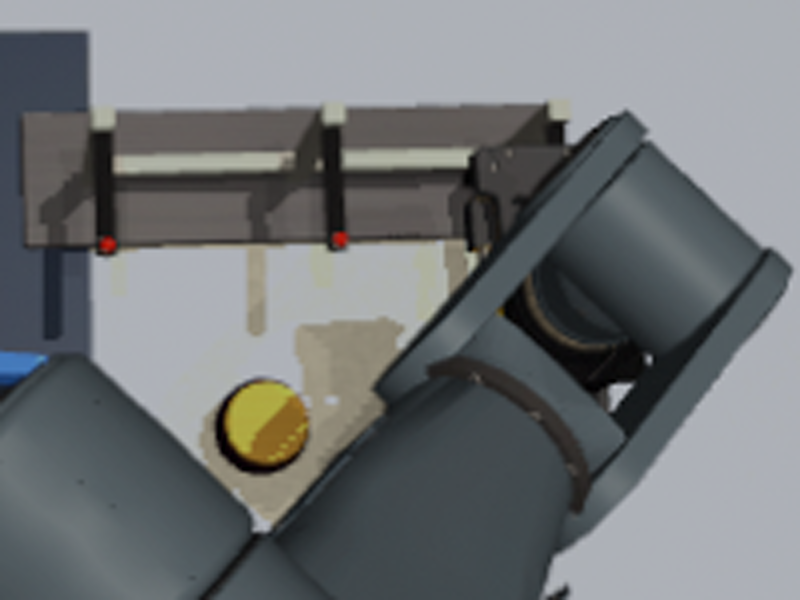

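View pics/scene13z.png

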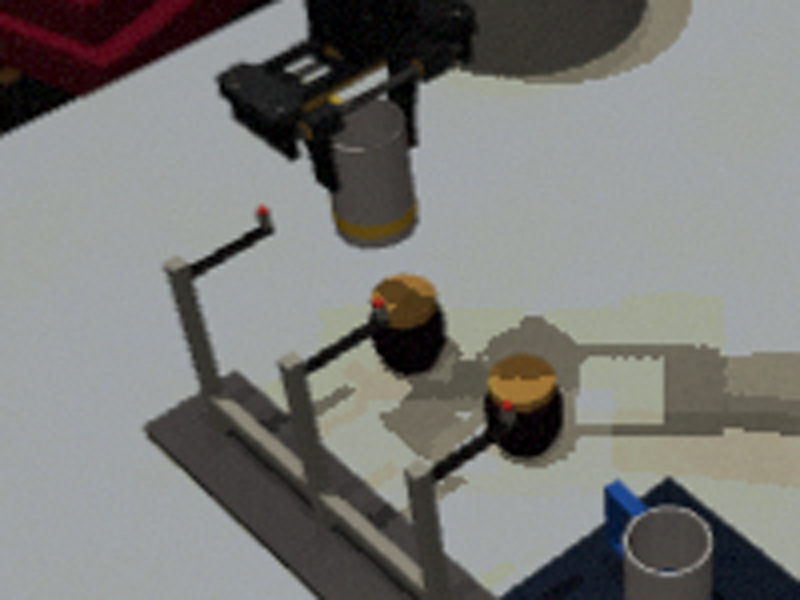

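step_arm(targets=[{"dx": -0.002,"dy": 0.002,"dz": 0.015,"rx": 0,"ry": -0.4,"rz": 0},{"dx": -0.002,"dy": 0.004,"dz": 0.03,"rx": 0,"ry": -0.4,"rz": 0},{"dx": -0.002,"dy": 0.006,"dz": 0.045,"rx": 0,"ry": -0.4,"rz": 0},{"dx": -0.002,"dy": 0.008,"dz": 0.06,"rx": 0,"ry": -0.4,"rz": 0},{"dx": -0.002,"dy": 0.008,"dz": 0.06,"rx": 0,"ry": -0.4,"rz": 0}])

```text
time: 27.75
position: [0.4647, -0.2862, 0.2068]
tool_rot: [0.697, 0.717, 0.001, -0.0]
ft_force: [1.2, 0.6, -1.9]
grip_width: 0.0684
```

Run:
```python
from h import *
to(.56,-.287,.208,91.6)
c=snap('top');P=cloud(c);h=cv2.cvtColor(c['img'],cv2.COLOR_BGR2HSV)
c=snap('scene');cv2.imwrite('pics/scene14z.png',cv2.resize(c['img'][90:240,120:320],None,fx=4,fy=4,interpolation=cv2.INTER_CUBIC))
o=telemetry.get_obs();p=np.array(o['position'])
# expected handle strap top outline in views
for n in('scene','top'):
    c=snap(n);print(n,project(c,[p+[0,-.0495,.017],[.523,-.337,.21]]))
to(.56,-.287,.208,91.6)
```

```text
t 27.75 p [ 0.4647 -0.2862  0.2068] yawx 91.6 shift [-0.0035  0.0952 -0.0012] dist 0.095 turn [ 0.0564 -0.1012  0.0235] f [ 1.1617  0.6391 -1.8655] g 0.0684 q [-0.7579  0.4668  1.6689  0.0023  1.0064 -0.7875]
scene [[200.7816 130.6755]
 [186.8878 142.2572]]
top [[403.8203 200.2231]
 [401.571  178.9669]]
t 27.95 p [ 0.4656 -0.2872  0.2089] yawx 91.6 shift [-0.0024  0.0943  0.0013] dist 0.094 turn [0.2492 0.0934 0.0139] f [ 0.2659 -0.2097 -1.5612] g 0.0684 q [-0.7581  0.4639  1.6667  0.0023  1.0067 -0.7875]
```

View pics/scene14z.png

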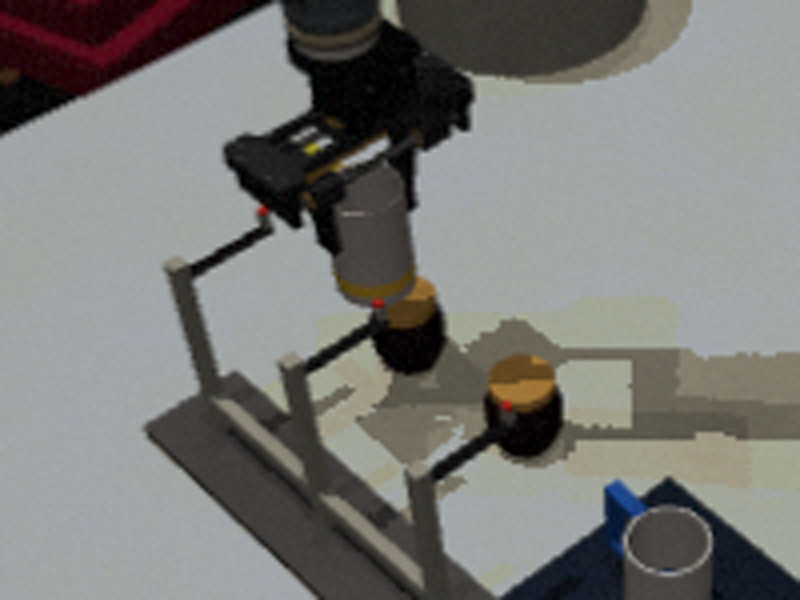

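step_arm(targets=[{"dx": 0,"dy": 0.01,"dz": 0,"rx": 0,"ry": 0,"rz": 0},{"dx": 0,"dy": 0.02,"dz": 0,"rx": 0,"ry": 0,"rz": 0},{"dx": 0,"dy": 0.03,"dz": 0,"rx": 0,"ry": 0,"rz": 0},{"dx": 0,"dy": 0.04,"dz": 0,"rx": 0,"ry": 0,"rz": 0},{"dx": 0,"dy": 0.05,"dz": 0,"rx": 0,"ry": 0,"rz": 0}])

```text
time: 28.58
position: [0.5164, -0.2857, 0.209]
tool_rot: [0.697, 0.717, 0.001, 0.002]
ft_force: [-0.1, -0.8, -0.8]
grip_width: 0.0681
```

Run:
```python
from h import *
to(.558,-.287,.208,91.6)
c=snap('scene');cv2.imwrite('pics/scene15z.png',cv2.resize(c['img'][90:240,120:320],None,fx=4,fy=4,interpolation=cv2.INTER_CUBIC))
c=snap('top');cv2.imwrite('pics/top15z.png',cv2.resize(c['img'][120:270,300:500],None,fx=4,fy=4,interpolation=cv2.INTER_CUBIC))
```

```text
t 28.57 p [ 0.5164 -0.2857  0.209 ] yawx 91.6 shift [-0.0025  0.0415  0.0012] dist 0.042 turn [0.2464 0.0909 0.0303] f [-0.0975 -0.8138 -0.7779] g 0.0681 q [-0.6954  0.5178  1.5591  0.0019  1.0605 -0.7248]
```

View pics/scene15z.png

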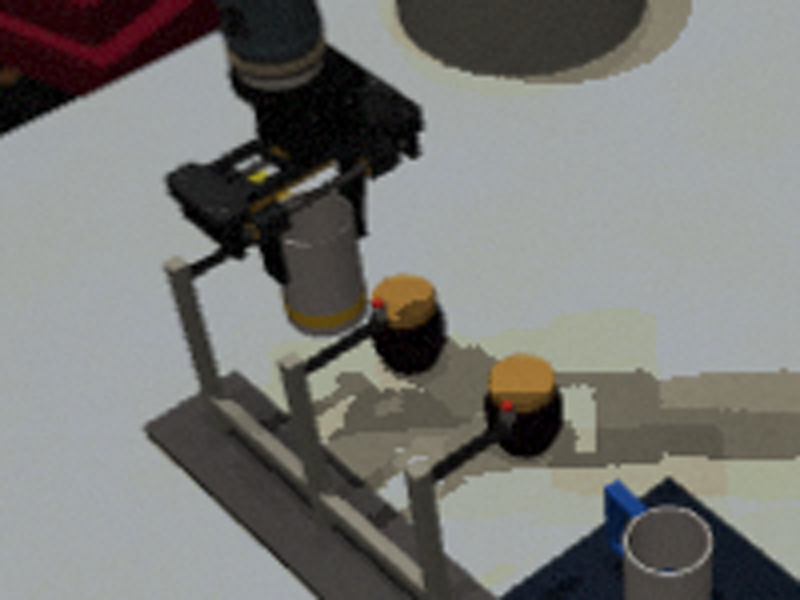

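View pics/top15z.png

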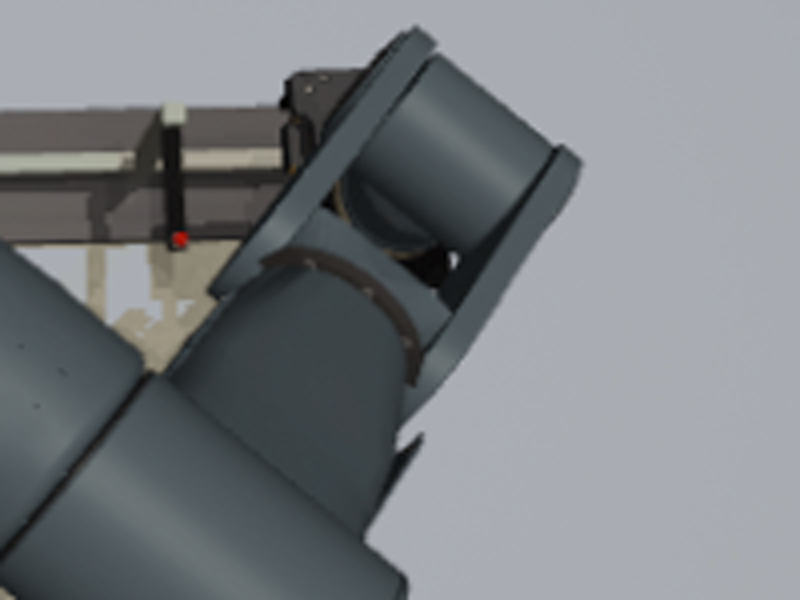

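No contact force so far, and the view shows the cup level and beginning to pass the hook tip. I continue.

step_arm(targets=[{"dx": -0.001,"dy": 0.01,"dz": 0,"rx": 0,"ry": 0,"rz": 0},{"dx": -0.001,"dy": 0.02,"dz": 0,"rx": 0,"ry": 0,"rz": 0},{"dx": -0.001,"dy": 0.03,"dz": 0,"rx": 0,"ry": 0,"rz": 0},{"dx": -0.001,"dy": 0.041,"dz": 0,"rx": 0,"ry": 0,"rz": 0},{"dx": -0.001,"dy": 0.041,"dz": 0,"rx": 0,"ry": 0,"rz": 0}])

```text
time: 29.3
position: [0.5589, -0.2858, 0.2093]
tool_rot: [0.696, 0.718, 0.001, 0.003]
ft_force: [0.1, 0.1, -1.9]
grip_width: 0.068
```

step_arm(targets=[{"dx": 0,"dy": 0,"dz": 0.007,"rx": 0,"ry": 0,"rz": 0},{"dx": 0,"dy": 0,"dz": 0.014,"rx": 0,"ry": 0,"rz": 0},{"dx": 0,"dy": 0,"dz": 0.019,"rx": 0,"ry": 0,"rz": 0},{"dx": 0,"dy": 0,"dz": 0.022,"rx": 0,"ry": 0,"rz": 0},{"dx": 0,"dy": 0,"dz": 0.024,"rx": 0,"ry": 0,"rz": 0}])

```text
time: 29.92
position: [0.559, -0.2859, 0.1851]
tool_rot: [0.697, 0.718, 0.001, 0.003]
ft_force: [-0.2, 0.3, -1.8]
grip_width: 0.0684
```

Run:
```python
from h import *
to(.558,-.287,.18,91.6)
c=snap('scene');cv2.imwrite('pics/scene16z.png',cv2.resize(c['img'][90:240,120:320],None,fx=4,fy=4,interpolation=cv2.INTER_CUBIC))
to(.558,-.287,.18,91.6)
```

```text
t 29.93 p [ 0.559  -0.2859  0.1851] yawx 91.7 shift [-0.0011 -0.0011  0.0051] dist 0.005 turn [0.3336 0.1505 0.0983] f [-0.1577  0.3459 -1.7569] g 0.0684 q [-0.6512  0.594   1.4838  0.0019  1.0576 -0.6818]
t 29.98 p [ 0.559  -0.2858  0.1849] yawx 91.7 shift [-0.0012 -0.001   0.0049] dist 0.005 turn [0.3218 0.1395 0.1044] f [-0.4769  0.3533 -1.654 ] g 0.0682 q [-0.6512  0.5942  1.4839  0.0019  1.0575 -0.6818]
```

View pics/scene16z.png

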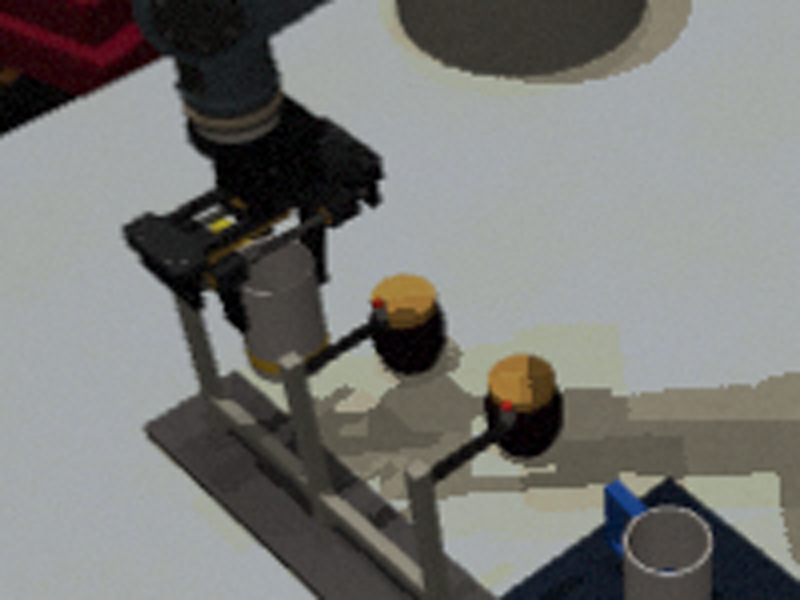

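The cup is alongside hook2, now about 5 mm above rest. I lower it until it touches.

step_arm(targets=[{"dx": 0,"dy": 0,"dz": 0.002,"rx": 0,"ry": 0,"rz": 0},{"dx": 0,"dy": 0,"dz": 0.004,"rx": 0,"ry": 0,"rz": 0},{"dx": 0,"dy": 0,"dz": 0.005,"rx": 0,"ry": 0,"rz": 0},{"dx": 0,"dy": 0,"dz": 0.006,"rx": 0,"ry": 0,"rz": 0},{"dx": 0,"dy": 0,"dz": 0.006,"rx": 0,"ry": 0,"rz": 0}])

```text
time: 30.6
position: [0.559, -0.2859, 0.1792]
tool_rot: [0.697, 0.718, 0.001, 0.003]
ft_force: [-1.1, -0.2, 0.3]
grip_width: 0.0683
```

step_arm(targets=[{"dx": 0,"dy": 0,"dz": 0.001,"rx": 0,"ry": 0,"rz": 0},{"dx": 0,"dy": 0,"dz": 0.001,"rx": 0,"ry": 0,"rz": 0},{"dx": 0,"dy": 0,"dz": 0.001,"rx": 0,"ry": 0,"rz": 0},{"dx": 0,"dy": 0,"dz": 0.001,"rx": 0,"ry": 0,"rz": 0},{"dx": 0,"dy": 0,"dz": 0.001,"rx": 0,"ry": 0,"rz": 0}], gripper=1)

```text
time: 31.22
position: [0.559, -0.2859, 0.1782]
tool_rot: [0.697, 0.718, 0.001, 0.003]
ft_force: [-0.0, 0.1, -0.5]
grip_width: 0.0868
```

step_arm(targets=[{"dx": 0,"dy": 0,"dz": 0,"rx": 0,"ry": 0,"rz": 0},{"dx": 0,"dy": 0,"dz": 0,"rx": 0,"ry": 0,"rz": 0},{"dx": 0,"dy": 0,"dz": -0.01,"rx": 0,"ry": 0,"rz": 0},{"dx": 0,"dy": 0,"dz": -0.03,"rx": 0,"ry": 0,"rz": 0},{"dx": 0,"dy": 0,"dz": -0.05,"rx": 0,"ry": 0,"rz": 0}])

```text
time: 31.85
position: [0.5589, -0.2858, 0.2293]
tool_rot: [0.697, 0.718, 0.001, 0.003]
ft_force: [0.5, -1.0, 0.0]
grip_width: 0.087
```

Run:
```python
from h import *
cups();to(.462,.068,.3,85)
c=snap('scene');cv2.imwrite('pics/scene17z.png',cv2.resize(c['img'][90:240,120:320],None,fx=4,fy=4,interpolation=cv2.INTER_CUBIC))
```

```text
scene blue ctr [0.4631 0.0684] rms 0.0019314264696867534 n 111 handle deg -94.63840594484162 dist 0.052997950234046264
t 31.95 p [ 0.5603 -0.2869  0.2314] yawx 91.7 shift [ 0.3572 -0.0869 -0.072 ] dist 0.375 turn [0.6403 0.3493 6.7056] f [-0.6371 -0.0147 -0.3183] g 0.0871 q [-0.6512  0.5397  1.4413  0.0017  1.148  -0.6817]
```

View pics/scene17z.png

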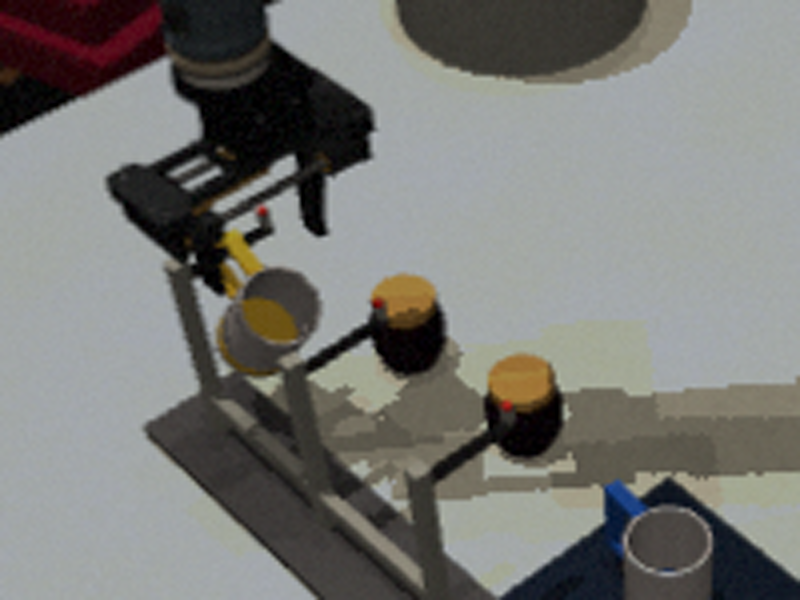

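The yellow cup hangs tilted by its handle from hook2 (zoom 265,310). I lift clear and go to the blue cup.

step_arm(targets=[{"dx": 0,"dy": 0,"dz": -0.04,"rx": 0,"ry": 0,"rz": 0},{"dx": 0,"dy": 0,"dz": -0.08,"rx": 0,"ry": 0,"rz": 0},{"dx": 0.04,"dy": -0.01,"dz": -0.09,"rx": 0,"ry": 0,"rz": 2},{"dx": 0.09,"dy": -0.022,"dz": -0.09,"rx": 0,"ry": 0,"rz": 4},{"dx": 0.14,"dy": -0.034,"dz": -0.09,"rx": 0,"ry": 0,"rz": 6}])

```text
time: 32.62
position: [0.5197, -0.1456, 0.3182]
tool_rot: [0.734, 0.679, 0.002, 0.004]
ft_force: [1.0, 1.2, -1.1]
grip_width: 0.0874
```

Run:
```python
from h import *
cups();to(.462,.068,.3,85.5)
```

```text
top blue ctr [0.4606 0.0682] rms 0.001142740106657388 n 50 handle deg -93.41069166115983 dist 0.053541234713918
scene blue ctr [0.4632 0.068 ] rms 0.0015893764505660905 n 100 handle deg -94.3966543478376 dist 0.05443259687112259
t 32.73 p [ 0.5177 -0.1419  0.318 ] yawx 85.9 shift [ 0.2054 -0.0706  0.0175] dist 0.218 turn [0.2615 0.0265 0.4222] f [-0.0683 -0.5854 -0.15  ] g 0.0869 q [-0.4765  0.3208  1.5589  0.0014  1.2575 -0.4058]
```

step_arm(targets=[{"dx": 0.045,"dy": -0.015,"dz": 0,"rx": 0,"ry": 0,"rz": 0},{"dx": 0.095,"dy": -0.032,"dz": 0,"rx": 0,"ry": 0,"rz": 0},{"dx": 0.15,"dy": -0.052,"dz": 0,"rx": 0,"ry": 0,"rz": 0},{"dx": 0.205,"dy": -0.07,"dz": 0,"rx": 0.2,"ry": 0,"rz": 0},{"dx": 0.205,"dy": -0.07,"dz": 0,"rx": 0.2,"ry": 0,"rz": 0}])

```text
time: 33.35
position: [0.4609, 0.0705, 0.317]
tool_rot: [0.73, 0.684, -0.0, -0.0]
ft_force: [0.3, 0.2, -0.0]
grip_width: 0.0872
```

Run:
```python
from h import *
cups();to(.4617,.0682,.08,86)
c=snap('scene','scene18.png')
```

```text
scene blue ctr [0.4629 0.0681] rms 0.0013746234647446275 n 101 handle deg -93.48250634430806 dist 0.05389380605046949
t 33.45 p [0.4628 0.0675 0.3173] yawx 86.0 shift [ 0.0009 -0.0014  0.2373] dist 0.237 turn [0.0633 0.0706 0.016 ] f [-0.6575 -0.1365 -0.5483] g 0.0868 q [-0.094   0.2185  1.7115 -0.0013  1.2105 -0.024 ]
```

View pics/scene18.png

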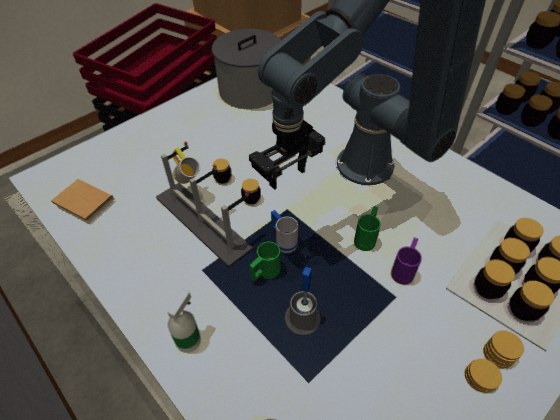

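The yellow cup hangs on the far hook (185,162), the blue cup stands at (287,235) under the gripper, and the brush is in its holder. I descend on the blue cup.

step_arm(targets=[{"dx": 0.001,"dy": -0.001,"dz": 0.04,"rx": 0,"ry": 0,"rz": 0},{"dx": 0.001,"dy": -0.001,"dz": 0.08,"rx": 0,"ry": 0,"rz": 0},{"dx": 0.001,"dy": -0.001,"dz": 0.12,"rx": 0,"ry": 0,"rz": 0},{"dx": 0.001,"dy": -0.001,"dz": 0.15,"rx": 0,"ry": 0,"rz": 0},{"dx": 0.001,"dy": -0.001,"dz": 0.17,"rx": 0,"ry": 0,"rz": 0}])

```text
time: 34.12
position: [0.4628, 0.0657, 0.1455]
tool_rot: [0.733, 0.68, -0.001, 0.0]
ft_force: [0.1, 0.6, 0.5]
grip_width: 0.0872
```

Run:
```python
from h import *
c=snap('scene');to(.4617,.0682,.08,86)
cv2.imwrite('pics/scene19z.png',cv2.resize(c['img'][150:300,200:400],None,fx=4,fy=4,interpolation=cv2.INTER_CUBIC))
```

```text
t 34.17 p [0.4616 0.0658 0.1439] yawx 85.7 shift [0.0025 0.0002 0.0639] dist 0.064 turn [-0.2314  0.08   -0.2586] f [-0.7823 -0.2021 -1.5464] g 0.0871 q [-0.0978  0.481   1.9147 -0.0022  0.7499 -0.0219]
```

View pics/scene19z.png

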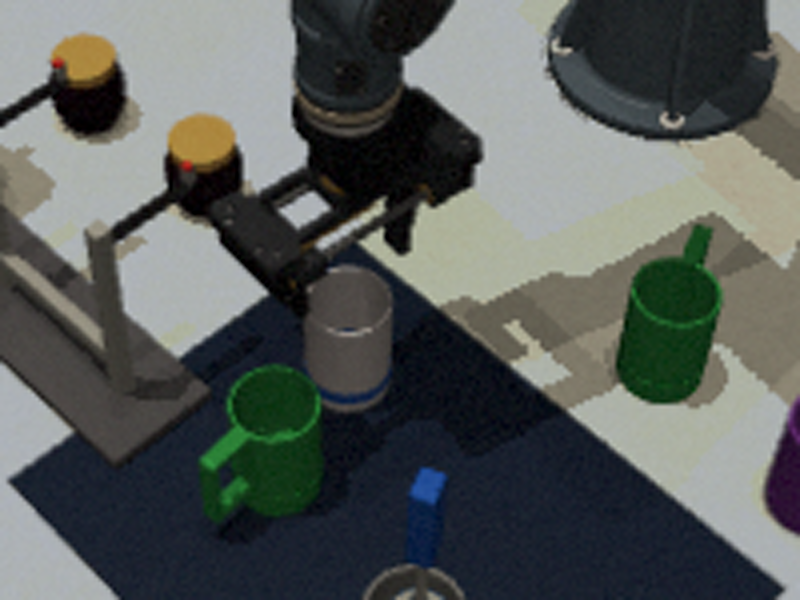

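Run:
```python
from h import *
c=snap('scene');p=np.array(telemetry.get_obs()['position'])
y=np.array([.998,.07,0])
f=lambda X:(project(c,X)-[200,150])*4
print(f([[.4617,.0682,.1],p-[0,0,.019],p-[0,0,.019]+y*.0435,p-[0,0,.019]-y*.0435]))
P=cloud(c);Q=P[(abs(P[...,2]-.1)<.006)&(np.hypot(P[...,0]-.462,P[...,1]-.068)<.05)];print(len(Q),circfit(Q,.03225))
```

```text
[[348.3616 300.2412]
 [346.3793 276.6652]
 [306.2148 310.328 ]
 [385.3325 244.0221]]
104 (array([0.4633, 0.0682]), np.float64(0.0015932917142807207))
```

Aligned: the cup centre projects to zoom (348,300) and the rim is there. I continue down and grip.

step_arm(targets=[{"dx": 0.002,"dy": 0,"dz": 0.01,"rx": 0,"ry": 0,"rz": 0},{"dx": 0.002,"dy": 0,"dz": 0.02,"rx": 0,"ry": 0,"rz": 0},{"dx": 0.002,"dy": 0,"dz": 0.035,"rx": 0,"ry": 0,"rz": 0},{"dx": 0.002,"dy": 0,"dz": 0.05,"rx": 0,"ry": 0,"rz": 0},{"dx": 0.002,"dy": 0,"dz": 0.065,"rx": 0,"ry": 0,"rz": 0}])

```text
time: 34.85
position: [0.4622, 0.0678, 0.0799]
tool_rot: [0.733, 0.68, -0.001, -0.0]
ft_force: [-0.2, 0.4, -0.1]
grip_width: 0.0872
```

step_arm(targets=[{"dx": 0,"dy": 0,"dz": 0,"rx": 0,"ry": 0,"rz": 0},{"dx": 0,"dy": 0,"dz": 0,"rx": 0,"ry": 0,"rz": 0},{"dx": 0,"dy": 0,"dz": 0,"rx": 0,"ry": 0,"rz": 0},{"dx": 0,"dy": 0,"dz": 0,"rx": 0,"ry": 0,"rz": 0},{"dx": 0,"dy": 0,"dz": 0,"rx": 0,"ry": 0,"rz": 0}], gripper=0, force=35)

```text
time: 35.48
position: [0.4627, 0.0678, 0.0804]
tool_rot: [0.733, 0.681, -0.001, 0.0]
ft_force: [0.5, -0.4, 3.3]
grip_width: 0.0688
```

step_arm(targets=[{"dx": 0,"dy": 0,"dz": -0.01,"rx": 0,"ry": 0,"rz": 0},{"dx": 0,"dy": 0,"dz": -0.03,"rx": 0,"ry": 0,"rz": 0},{"dx": 0,"dy": 0,"dz": -0.07,"rx": 0,"ry": 0,"rz": 0},{"dx": 0,"dy": 0,"dz": -0.1,"rx": 0,"ry": 0,"rz": 0},{"dx": 0,"dy": 0,"dz": -0.128,"rx": 0,"ry": 0,"rz": 0}])

```text
time: 36.1
position: [0.4623, 0.0681, 0.2099]
tool_rot: [0.733, 0.68, -0.001, 0.0]
ft_force: [-0.6, -0.3, -1.4]
grip_width: 0.0684
```

Run:
```python
from h import *
hooks();to(.465,.0112,.208,91.6)
```

```text
top hook -0.039 152 0.5158129061054192 0.5995159712267272 y at .56 -0.03923837179984927
top hook -0.187 148 0.5193704401748707 0.6130215180147602 y at .56 -0.1867221565027993
top hook -0.336 155 0.5230182166419887 0.6166400983170957 y at .56 -0.3355861809863505
scene hook -0.039 116 0.5163974663848794 0.6123376501504827 y at .56 -0.038130661567210886
scene hook -0.187 103 0.5204817580462464 0.6147952871126015 y at .56 -0.18732746386848634
scene hook -0.336 97 0.5208622000730008 0.6174299769235922 y at .56 -0.3357527950370882
t 36.20 p [0.4644 0.0679 0.2113] yawx 85.8 shift [-0.0565  0.0048  0.0034] dist 0.057 turn [ 0.3395  0.1035 -5.8255] f [ 0.119  -0.5071 -2.1486] g 0.0681 q [-0.0926  0.3636  1.8496 -0.0017  0.9224 -0.0178]
```

step_arm(targets=[{"dx": -0.015,"dy": 0.001,"dz": 0.002,"rx": 0,"ry": 0,"rz": -3},{"dx": -0.035,"dy": 0.002,"dz": 0.003,"rx": 0.3,"ry": 0,"rz": -5.7},{"dx": -0.056,"dy": 0.003,"dz": 0.003,"rx": 0.3,"ry": 0,"rz": -5.7},{"dx": -0.056,"dy": 0.003,"dz": 0.003,"rx": 0.3,"ry": 0,"rz": -5.7},{"dx": -0.056,"dy": 0.003,"dz": 0.003,"rx": 0.3,"ry": 0,"rz": -5.7}])

```text
time: 36.83
position: [0.4626, 0.0123, 0.2078]
tool_rot: [0.698, 0.716, -0.001, -0.0]
ft_force: [-0.0, 0.7, -2.2]
grip_width: 0.068
```

Run:
```python
from h import *
to(.555,.011,.208,91.5)
for n in('scene','top'):
    c=snap(n);p=np.array(telemetry.get_obs()['position'])
    x0,y0=(190,110) if n=='scene' else (180,120)
    cv2.imwrite(f'pics/{n}20z.png',cv2.resize(c['img'][y0:y0+150,x0:x0+200],None,fx=4,fy=4,interpolation=cv2.INTER_CUBIC))
Q=handle('blue','top',.2,.25)
Q=handle('blue','scene',.2,.25)
to(.555,.011,.208,91.5)
```

```text
t 36.83 p [0.4626 0.0123 0.2078] yawx 91.4 shift [-0.0036  0.0924 -0.0003] dist 0.092 turn [-0.0641  0.0594 -0.0535] f [-0.0445  0.6691 -2.1692] g 0.0680 q [-0.2149  0.3634  1.8643 -0.0016  0.9147 -0.2391]
top blue 91 med [0.5989 0.2837 0.2429] min [ 0.4555 -0.0565  0.2001] max [0.6135 0.297  0.2492]
scene blue 157 med [0.6104 0.2885 0.2364] min [ 0.4569 -0.0461  0.2005] max [0.6182 0.299  0.25  ]
t 37.02 p [0.463  0.0125 0.2082] yawx 91.5 shift [-0.0039  0.0919  0.0002] dist 0.092 turn [0.0071 0.0895 0.0223] f [-0.227   0.5121 -1.4527] g 0.0684 q [-0.2141  0.3629  1.8635 -0.0019  0.9148 -0.2395]
```

View pics/scene20z.png

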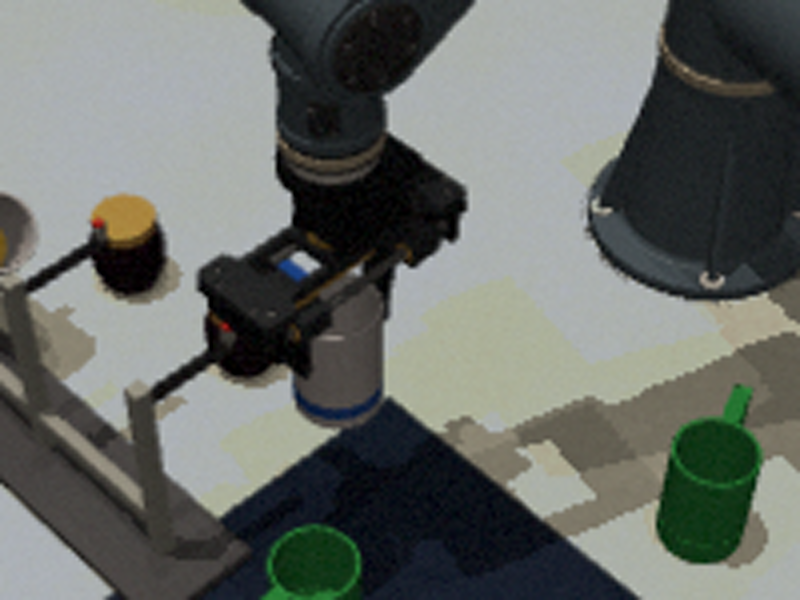

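View pics/top20z.png

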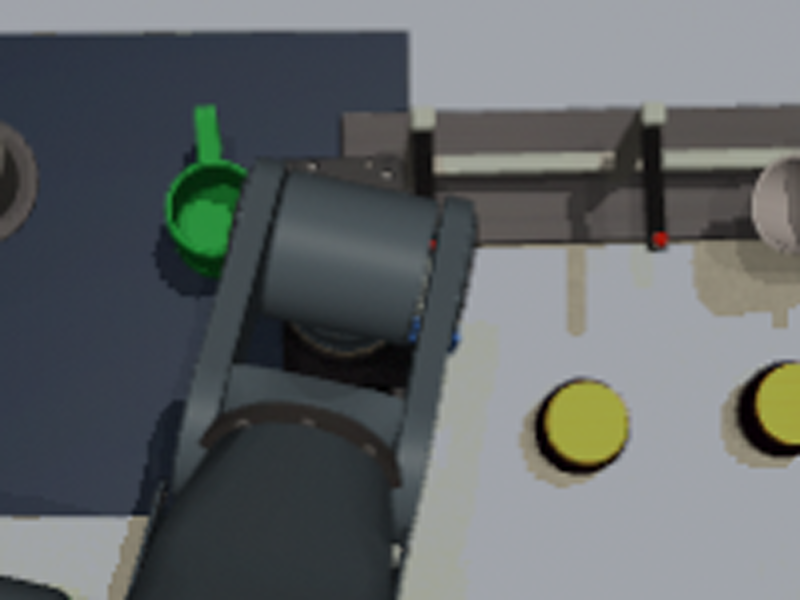

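The view shows the blue handle ahead of hook0, whose bead is at zoom (225,327), with nothing touching. I push the handle over the hook.

step_arm(targets=[{"dx": -0.002,"dy": 0.01,"dz": 0,"rx": 0,"ry": 0,"rz": 0},{"dx": -0.003,"dy": 0.02,"dz": 0,"rx": 0,"ry": 0,"rz": 0},{"dx": -0.003,"dy": 0.03,"dz": 0,"rx": 0,"ry": 0,"rz": 0},{"dx": -0.003,"dy": 0.04,"dz": 0,"rx": 0,"ry": 0,"rz": 0},{"dx": -0.003,"dy": 0.05,"dz": 0,"rx": 0,"ry": 0,"rz": 0}])

```text
time: 37.65
position: [0.5139, 0.0108, 0.2082]
tool_rot: [0.698, 0.716, -0.001, 0.001]
ft_force: [-0.3, 0.2, -1.7]
grip_width: 0.0683
```

Run:
```python
from h import *
to(.555,.011,.208,91.5)
```

```text
t 37.65 p [0.5139 0.0108 0.2082] yawx 91.5 shift [-0.0009  0.0411  0.0002] dist 0.041 turn [0.0056 0.0914 0.0258] f [-0.3024  0.2324 -1.7324] g 0.0683 q [-0.1957  0.4255  1.7445 -0.0019  0.9711 -0.2213]
```

step_arm(targets=[{"dx": 0,"dy": 0.01,"dz": 0,"rx": 0,"ry": 0,"rz": 0},{"dx": -0.001,"dy": 0.02,"dz": 0,"rx": 0,"ry": 0,"rz": 0},{"dx": -0.001,"dy": 0.03,"dz": 0,"rx": 0,"ry": 0,"rz": 0},{"dx": -0.001,"dy": 0.04,"dz": 0,"rx": 0,"ry": 0,"rz": 0},{"dx": -0.001,"dy": 0.04,"dz": 0,"rx": 0,"ry": 0,"rz": 0}])

```text
time: 38.28
position: [0.5548, 0.0108, 0.2082]
tool_rot: [0.698, 0.716, -0.0, 0.001]
ft_force: [-0.9, -0.1, -0.8]
grip_width: 0.0681
```

step_arm(targets=[{"dx": 0,"dy": 0,"dz": 0.007,"rx": 0,"ry": 0,"rz": 0},{"dx": 0,"dy": 0,"dz": 0.014,"rx": 0,"ry": 0,"rz": 0},{"dx": 0,"dy": 0,"dz": 0.019,"rx": 0,"ry": 0,"rz": 0},{"dx": 0,"dy": 0,"dz": 0.022,"rx": 0,"ry": 0,"rz": 0},{"dx": 0,"dy": 0,"dz": 0.024,"rx": 0,"ry": 0,"rz": 0}])

```text
time: 38.9
position: [0.5548, 0.0107, 0.184]
tool_rot: [0.698, 0.716, -0.0, 0.001]
ft_force: [0.0, -0.6, -2.2]
grip_width: 0.0685
```

Run:
```python
from h import *
to(.555,.011,.18,91.5)
c=snap('scene')
cv2.imwrite('pics/scene21z.png',cv2.resize(c['img'][110:260,190:390],None,fx=4,fy=4,interpolation=cv2.INTER_CUBIC))
```

```text
t 38.90 p [0.5548 0.0107 0.184 ] yawx 91.5 shift [0.0003 0.0002 0.004 ] dist 0.004 turn [0.0418 0.098  0.0298] f [ 0.0416 -0.5534 -2.2242] g 0.0685 q [-0.1812  0.5095  1.6682 -0.0019  0.9629 -0.2069]
```

View pics/scene21z.png

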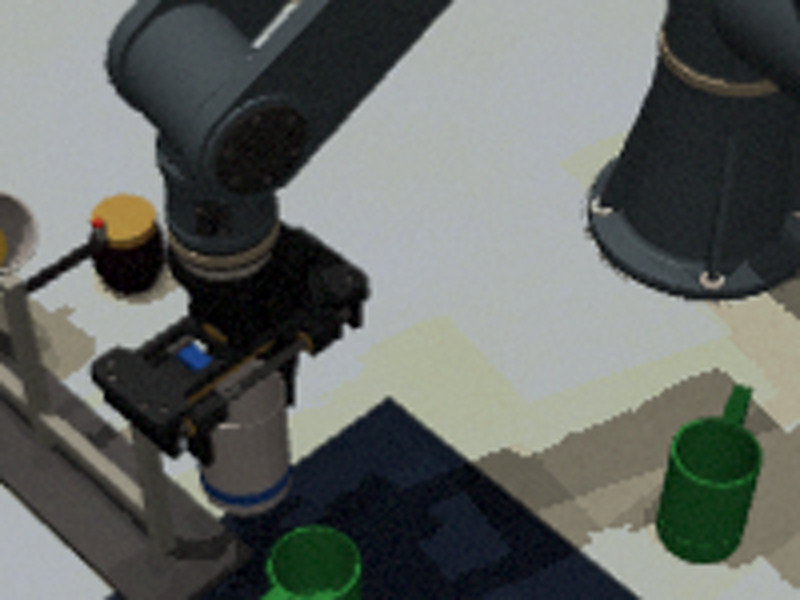

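The cup is in place beside hook0, clear of the green cup. I lower the last 5 mm and release.

step_arm(targets=[{"dx": 0,"dy": 0,"dz": 0.002,"rx": 0,"ry": 0,"rz": 0},{"dx": 0,"dy": 0,"dz": 0.004,"rx": 0,"ry": 0,"rz": 0},{"dx": 0,"dy": 0,"dz": 0.005,"rx": 0,"ry": 0,"rz": 0},{"dx": 0,"dy": 0,"dz": 0.006,"rx": 0,"ry": 0,"rz": 0},{"dx": 0,"dy": 0,"dz": 0.006,"rx": 0,"ry": 0,"rz": 0}])

```text
time: 39.58
position: [0.555, 0.0103, 0.1786]
tool_rot: [0.698, 0.717, -0.0, 0.002]
ft_force: [-1.5, -0.8, 5.2]
grip_width: 0.0683
```

step_arm(targets=[{"dx": 0,"dy": 0,"dz": -0.001,"rx": 0,"ry": 0,"rz": 0},{"dx": 0,"dy": 0,"dz": -0.001,"rx": 0,"ry": 0,"rz": 0},{"dx": 0,"dy": 0,"dz": -0.001,"rx": 0,"ry": 0,"rz": 0},{"dx": 0,"dy": 0,"dz": -0.001,"rx": 0,"ry": 0,"rz": 0},{"dx": 0,"dy": 0,"dz": -0.001,"rx": 0,"ry": 0,"rz": 0}], gripper=1)

```text
time: 40.2
position: [0.555, 0.0104, 0.1795]
tool_rot: [0.698, 0.717, -0.0, 0.001]
ft_force: [-0.1, 0.2, 0.1]
grip_width: 0.0866
```

step_arm(targets=[{"dx": 0,"dy": 0,"dz": 0,"rx": 0,"ry": 0,"rz": 0},{"dx": 0,"dy": 0,"dz": 0,"rx": 0,"ry": 0,"rz": 0},{"dx": 0,"dy": 0,"dz": -0.01,"rx": 0,"ry": 0,"rz": 0},{"dx": 0,"dy": 0,"dz": -0.03,"rx": 0,"ry": 0,"rz": 0},{"dx": 0,"dy": 0,"dz": -0.06,"rx": 0,"ry": 0,"rz": 0}])

```text
time: 40.83
position: [0.5544, 0.0106, 0.24]
tool_rot: [0.698, 0.717, -0.001, 0.001]
ft_force: [0.7, 0.5, -0.4]
grip_width: 0.0871
```

step_arm(targets=[{"dx": 0,"dy": 0,"dz": -0.05,"rx": 0,"ry": 0,"rz": 0},{"dx": 0,"dy": 0,"dz": -0.1,"rx": 0,"ry": 0,"rz": 0},{"dx": 0,"dy": -0.05,"dz": -0.12,"rx": 0,"ry": 0,"rz": 0},{"dx": 0,"dy": -0.1,"dz": -0.12,"rx": 0,"ry": 0,"rz": 0},{"dx": 0,"dy": -0.15,"dz": -0.12,"rx": 0,"ry": 0,"rz": 0}])

```text
time: 41.45
position: [0.403, 0.0069, 0.3611]
tool_rot: [0.697, 0.717, -0.001, 0.002]
ft_force: [-0.3, 0.5, -0.4]
grip_width: 0.0869
```

step_arm(targets=[{"dx": 0.05,"dy": 0,"dz": 0,"rx": 0,"ry": 0,"rz": 0},{"dx": 0.1,"dy": 0,"dz": 0,"rx": 0,"ry": 0,"rz": 0},{"dx": 0.15,"dy": 0,"dz": 0,"rx": 0,"ry": 0,"rz": 0},{"dx": 0.2,"dy": 0,"dz": 0,"rx": 0,"ry": 0,"rz": 0},{"dx": 0.25,"dy": 0,"dz": 0,"rx": 0,"ry": 0,"rz": 0}])

```text
time: 42.08
position: [0.3959, 0.2584, 0.3612]
tool_rot: [0.697, 0.717, 0.0, 0.002]
ft_force: [0.5, -0.0, 0.6]
grip_width: 0.0874
```

Run:
```python
from h import *
for n in('scene','top'): snap(n,n+'22.png')
to(.4,.2,.3,90)
```

```text
t 42.17 p [0.3957 0.2607 0.361 ] yawx 91.9 shift [-0.0607  0.0021  0.0611] dist 0.086 turn [0.1705 0.0321 1.8808] f [-0.5444 -0.2587 -0.2267] g 0.0868 q [ 0.347   0.1833  1.6301 -0.0015  1.3256  0.3145]
```

View pics/scene22.png

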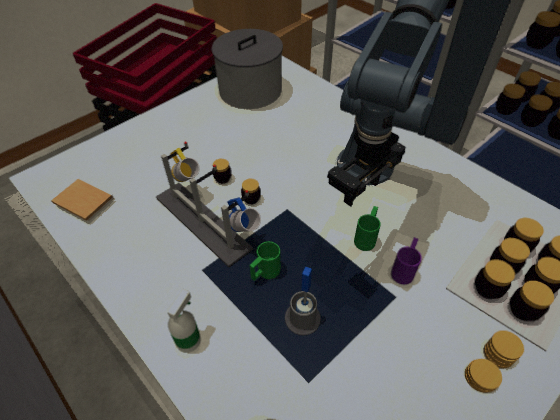

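View pics/top22.png

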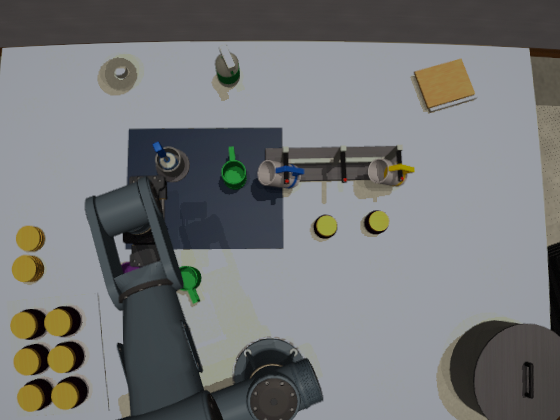

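Both cups hang from their hooks, yellow at (185,165) and blue at (242,215), and the brush is in its holder. I wait for them to settle.

step_arm(targets=[{"dx": 0,"dy": 0,"dz": 0,"rx": 0,"ry": 0,"rz": 0},{"dx": 0,"dy": 0,"dz": 0,"rx": 0,"ry": 0,"rz": 0},{"dx": 0,"dy": 0,"dz": 0,"rx": 0,"ry": 0,"rz": 0},{"dx": 0,"dy": 0,"dz": 0,"rx": 0,"ry": 0,"rz": 0},{"dx": 0,"dy": 0,"dz": 0,"rx": 0,"ry": 0,"rz": 0}])

```text
time: 42.8
position: [0.3958, 0.2602, 0.3611]
tool_rot: [0.696, 0.718, 0.001, 0.001]
ft_force: [0.3, 0.6, -0.2]
grip_width: 0.0873
```

step_arm(targets=[{"dx": 0,"dy": 0,"dz": 0,"rx": 0,"ry": 0,"rz": 0},{"dx": 0,"dy": 0,"dz": 0,"rx": 0,"ry": 0,"rz": 0},{"dx": 0,"dy": 0,"dz": 0,"rx": 0,"ry": 0,"rz": 0},{"dx": 0,"dy": 0,"dz": 0,"rx": 0,"ry": 0,"rz": 0},{"dx": 0,"dy": 0,"dz": 0,"rx": 0,"ry": 0,"rz": 0}])

```text
time: 43.42
position: [0.3958, 0.2602, 0.3611]
tool_rot: [0.696, 0.718, 0.001, 0.001]
ft_force: [0.6, 0.2, 0.2]
grip_width: 0.0871
```

step_arm(targets=[{"dx": 0,"dy": 0,"dz": 0,"rx": 0,"ry": 0,"rz": 0},{"dx": 0,"dy": 0,"dz": 0,"rx": 0,"ry": 0,"rz": 0},{"dx": 0,"dy": 0,"dz": 0,"rx": 0,"ry": 0,"rz": 0},{"dx": 0,"dy": 0,"dz": 0,"rx": 0,"ry": 0,"rz": 0},{"dx": 0,"dy": 0,"dz": 0,"rx": 0,"ry": 0,"rz": 0}])

```text
time: 44.05
position: [0.3958, 0.2602, 0.3611]
tool_rot: [0.696, 0.718, 0.001, 0.001]
ft_force: [-0.3, 0.3, -0.7]
grip_width: 0.0871
```

step_arm(targets=[{"dx": 0,"dy": 0,"dz": 0,"rx": 0,"ry": 0,"rz": 0},{"dx": 0,"dy": 0,"dz": 0,"rx": 0,"ry": 0,"rz": 0},{"dx": 0,"dy": 0,"dz": 0,"rx": 0,"ry": 0,"rz": 0},{"dx": 0,"dy": 0,"dz": 0,"rx": 0,"ry": 0,"rz": 0},{"dx": 0,"dy": 0,"dz": 0,"rx": 0,"ry": 0,"rz": 0}])

```text
time: 44.68
position: [0.3958, 0.2602, 0.3611]
tool_rot: [0.696, 0.718, 0.001, 0.001]
ft_force: [-0.5, -0.8, -0.3]
grip_width: 0.0873
```

```bash
cp pics/scene22.png pics/old.png
python3 - <<'E'
from h import *
handle('blue','top',.15,.215);handle('yellow','top',.15,.22)
E
```

```text
top blue 164 med [ 0.5538 -0.047   0.1837] min [ 0.5467 -0.0863  0.1503] max [0.6085 0.2901 0.2108]
top yellow 154 med [ 0.5579 -0.3382  0.1835] min [ 0.5504 -0.3868  0.1525] max [ 0.5717 -0.3107  0.2039]
```

step_arm(targets=[{"dx": 0,"dy": 0,"dz": 0,"rx": 0,"ry": 0,"rz": 0},{"dx": 0,"dy": 0,"dz": 0,"rx": 0,"ry": 0,"rz": 0},{"dx": 0,"dy": 0,"dz": 0,"rx": 0,"ry": 0,"rz": 0},{"dx": 0,"dy": 0,"dz": 0,"rx": 0,"ry": 0,"rz": 0},{"dx": 0,"dy": 0,"dz": 0,"rx": 0,"ry": 0,"rz": 0}])

```text
time: 45.4
position: [0.3958, 0.2602, 0.3611]
tool_rot: [0.696, 0.718, 0.001, 0.001]
ft_force: [-0.6, -0.4, 0.2]
grip_width: 0.087
```

Run:
```python
from h import *
handle('blue','top',.15,.215);handle('yellow','top',.15,.22)
c=snap('scene','scene23.png')
cv2.imwrite('pics/scene23z.png',cv2.resize(c['img'][130:330,150:350],None,fx=3,fy=3,interpolation=cv2.INTER_CUBIC))
a=c['img'];import time
b=snap('scene')['img'];print(cv2.absdiff(cv2.GaussianBlur(a,(5,5),0),cv2.GaussianBlur(b,(5,5),0))[130:260,150:280].max())
P=cloud(snap('top'))
for x,y in((.418,-.156),(.4296,-.302)):
    Q=P[(np.hypot(P[...,0]-x,P[...,1]-y)<.06)&(abs(P[...,2]-.075)<.005)];print('jar',Q.mean(0))
```

```text
top blue 167 med [ 0.5536 -0.0467  0.1837] min [ 0.5463 -0.0866  0.1508] max [0.6137 0.2892 0.212 ]
top yellow 153 med [ 0.558  -0.3382  0.184 ] min [ 0.5501 -0.3858  0.1514] max [ 0.5712 -0.3105  0.204 ]
6
jar [ 0.4177 -0.1557  0.0748]
jar [ 0.429  -0.303   0.0746]
```

View pics/scene23z.png

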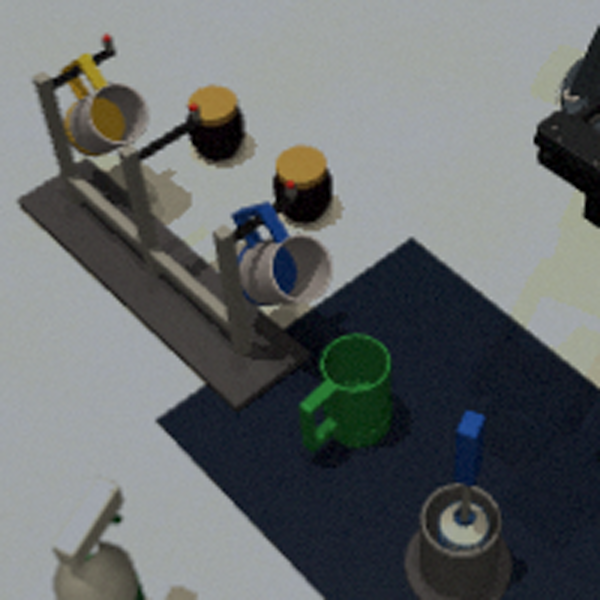

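The zoom shows yellow (105,110) and blue (280,265) hanging still by their handles on the two outer hooks. The brush stands in its holder (465,490) and the jars have not moved. I hand in.

```bash
python3 -c "
from rig import robot
print(robot.hand_in())"
```

```text
the job is handed in; nothing more can be done
None
```

The job is handed in, after about 45 s on the robot's clock. No red cup was present, so I scrubbed yellow first, then blue.

- **Scrubbing:** in each cup the brush went to the bottom, up to the brim and to the bottom again. Floor contact showed as 12–36 N at the wrist. The foot rose to about 1–3 mm below the brim by the arm's own reading.
- **Brush:** it is back in its holder, head down and upright.
- **Cups:** yellow hangs on hook2 and blue on hook0. Two readings 0.7 s apart agreed within 1 mm, so both are still.
- **Jars:** both are within about 1 mm of where they started.

None of these checks failed. The two cameras disagreed by 2–3 mm in x throughout, so I used the mean. I saw no cup being knocked; yellow moved only 1–2 mm while being scrubbed.

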